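# Drive out a seized hinge pin with a drift punch

## Robot

A 6-joint arm with a two-finger parallel gripper is mounted at the origin on a cart in front of the work surface, level with it; the furniture and walls round the work are solid. World frame = base frame: x ahead of the robot, y to its left, z up, the work surface at z = 0. Lengths are in m, angles in rad, forces in N, time in s.
With the tool pointing down it reaches from about 0.3 to 0.875 m from the base axis. Payload 6.4 kg.
Tool frame: the origin (TCP) lies between the finger pads; the fingertips stand tip_extent ahead of it and the grasp point (between the pads) lies 5 mm behind it (tip_extent is the distance from the TCP to the fingertips, in m); z points along the fingers, y is the direction in which the jaws open and shut (so a half turn about z gives the same grasp; the last joint's range is limited). The gripper opens to 85 mm and grips with 20 to 120 N. Pads are 22 mm wide; open, the fingers measure 114 mm over their backs; the gripper's body (76 mm by 85 mm) begins 54 mm behind the grasp point. The pads swing forward as they close: fully open they stand 13 mm farther back than shut.
Start: joints at [0.957, 0.181, 1.607, -0, 1.354, -0.206], TCP at [0.228, 0.528, 0.245] pointing down, gripper open.
Joint ranges: [-2.99, 2.99], [-0.89, 2.07], [0.3, 2.58], [-1.14, 4.28], [0, 2.63], [-3.12, 3.12]. Speed limits (rad/s): [2.57, 2.57, 3.01, 3.14, 3.14, 3.14].

## Interface

Orientations are given as a unit quaternion [w, x, y, z].
In Python, from bench import * gives the robot as it stands.
- The arm moves only by the shell command python3 -m jog 'ROWS'. ROWS is JSON, a list of rows, each a list of 3 entries, a list of its own where there are three numbers: the shift along the tool's x, y, z in mm, then the turn, a rotation vector about the tool's x, y, z in rad, then the opening, from 0 (shut) to 1 (fully open). A call has 1 to 20 rows; each row is the pose to reach, as a shift and turn from the pose measured when the call began, along the tool's axes at that moment; what a row does not reach only later rows make up. A row lasts 1/12 s, in which the tool goes at most 41.7 mm and 7.16 degrees, less where a joint would pass 70% of its speed; a pose out of reach is approached as far as the arm can. A call with a gripper value outside its range is refused whole. The fingers move at their own pace and stop on an object; the grip force is fixed at half the most. Time passes only in rows, so rows that repeat a pose let the fingers close. It gives the time, the measured TCP pose, the force and the opening at its end, in the units of the state.
- get_obs(): the state, without advancing time (a new reading comes with each control period).
- camera(name): name is "scene" or "top"; returns (picture, depth): 400x640x3 uint8, red, green, blue; 400x640 float32, m along the optical axis (not along the pixel's ray), 0 where there is no reading.
- get_calibration(name): a dict with "fx", "fy", "cx", "cy" (pixels), "world_from_camera" (4x4, takes a point from camera to world coordinates). Camera axes: x right, y down, z forward; pixel columns grow to the right and rows downward; lengths in m; the calibration is good to about 2 mm. A picture is of the moment at which its call begins. get_calibration takes no time and is no camera call.
- hand_in(): hands the job in, once; it reports no verdict.
The state is a dict: "time_s": time; "q": joint angles; "dq": joint speeds; "joint_efforts": joint torques, N m; "eef_pos": TCP position; "eef_rot": TCP orientation; "wrist_force": force on the tool from outside, world axes, zero at the start; "torque": the same for the moment, N m; "opening": opening from 0.0 (shut) to 1.0 (fully open).
Only numpy, scipy, OpenCV 4.12 (cv2) and the standard library are available. Lean on these libraries where they do the work, as an engineer would, in place of code of your own. Each camera call takes 0.05 s, during which the arm holds its last target.

## Task

The pin of the steel hinge on the bench has seized: take the drift punch, put its slim nose into the small countersunk mouth of the hinge barrel, and press the pin out toward its head side until the shoulder of the punch comes up against the hinge, without ramming it. Put the punch back down on the bench, then draw the pin the rest of the way out by its head and put it in the small open aluminium tray. Leave the eye loupe and the black turned holder as they are.

Things in the scene. Friction and masses are not known exactly. Their poses are not given: they have to be found in the camera images.
- hinge_mouth (a point): Centre of the countersunk mouth where the punch goes in, on one end face of the hinge barrel, 45 mm above the bench. The mouth is 14 mm wide and narrows 6 mm in to a bore 11 mm wide; the pin's end sits 1 to 4 mm inside the mouth. The point's x axis runs level along the bore from this mouth to the head side; z up.
- hinge_head_face (a point): Centre of the opposite end face of the hinge barrel, 64 mm along x from hinge_mouth, same axes. The pin's head sits here in a pocket 16.6 mm wide, flush or sunk up to 3 mm, so that it cannot be gripped until the pin has been driven.
- pin_centre (a point): Middle of the steel pin, on its axis: 60 mm long; shank 10 mm in diameter, 46 mm long; cylindrical head 15 mm in diameter, 14 mm long, at its +x end. x runs along the pin toward the head. At the start it is 1 mm short of to 2 mm past the middle of the barrel.
- pin_head (a point): Centre of the pin's head, on the pin's axis (23 mm from pin_centre toward +x). After the full stroke the whole head (14 mm) and about 15 mm of shank stand out of the barrel.
- punch_grip (a point): Where to grip the drift punch: on its axis, half-way up its square body, 10 mm above the bench as it lies, near its centre of mass. x points along the punch toward the nose, z up. The shoulder is 24 mm in front of this point, the nose tip 58 mm in front.
- punch_shoulder (a point): Centre of the punch's shoulder face, on its axis, where the 34 mm nose begins (24 mm in front of punch_grip). Pressed fully in, it stops against the hinge face at hinge_mouth: 15 to 25 N shows it is there, over 60 N is ramming.
- tray_in (a point): Centre of the inner floor of the open aluminium tray fixed to the bench: outside 96 mm (along its x) by 76 mm (along its y), 14 mm high, walls and floor 3 mm.
- tray: The open aluminium tray (see tray_in); origin at the centre of its underside.
- hinge: Steel hinge fixed to the bench: a level barrel 64 mm long and 32 mm in diameter on a plate 80 mm along it, 72 mm across, 8 mm thick; leaves and screw heads beside the barrel are under 16 mm high. Origin: centre of the plate's underside; x along the bore toward the head side; bore axis 45 mm up. Free bench on both ends of the barrel.
- pin: The pin, about 0.06 kg; origin at pin_centre, same axes. It binds in the bore: a push of about 3 to 10 N along the axis moves it, and it stays where it is left. After the punch's full stroke it needs to be drawn about 30 mm more to be clear of the barrel; it binds for only the first 10 mm of this.
- punch: Steel drift punch, 97 mm long, about 0.15 kg: square body 20 x 20 mm, 56 mm long; a round nose 7 mm in diameter, 34 mm long in front of it; a round striking end 16 mm in diameter, 7 mm long behind it. Origin on its underside, 10 mm below punch_grip, same axes.
- loupe_1: A black eye loupe, 35 mm wide, 31 mm high, standing on the bench; origin at the centre of its foot. To be left alone. Behind it hangs the shade of the bench lamp (from y = 0.33 m leftward, x 0.41 to 0.71 m, lower edge 0.15 m above the bench): keep the arm clear of it.
- post_1: A black turned holder with a waist, 36 mm wide, 48 mm high, standing on the bench; origin at the centre of its foot. To be left alone.

How it is judged:
By the outcome, as a careful person would: the job done as asked, in the order asked, and still so for the second after the job is handed in, with the robot touching nothing.
It also fails if it takes over 54 s, if anything falls off the work surface, if the arm or the gripper's body presses on something with over 40 N, if the wrist force passes 120 N, or if a joint passes its speed limit or range.

## Working session

There is one attempt and no reset: what is moved stays moved. The work goes in short steps, Python scripts to look and compute and a shell command to move; the robot and the scene stay as the last step left them, time stands still between calls to the robot, and variables do not carry over. Pictures are saved under pics/ and viewed, and the job is handed in when it is done.

```bash
ls; mkdir -p pics
python3 - <<'E'
from bench import *
import cv2, numpy as np
print(get_obs())
for n in ("scene","top"):
    p,d=camera(n); c=get_calibration(n); print(n,c)
    cv2.imwrite(f"pics/{n}0.png",p[:,:,::-1]); np.savez(f"{n}0.npz",p=p,d=d)
E
```

```text
pics
{'time_s': 0.0, 'q': array([ 9.56707297e-01,  1.81514389e-01,  1.60802575e+00, -4.04175075e-06,
        1.35375864e+00, -2.06294070e-01]), 'dq': array([-0.00062276, -0.0005075 ,  0.00052377, -0.00095868, -0.00021667,
       -0.00059235]), 'joint_efforts': array([-2.34770014e-04, -4.44887710e+01, -3.51322389e+01, -3.63818281e-04,
        9.24230117e-03,  4.59272871e-05]), 'eef_pos': array([0.22771085, 0.52741943, 0.24439053]), 'eef_rot': array([-3.38378035e-04,  2.02487100e-01,  9.79284559e-01, -7.83080599e-04]), 'wrist_force': array([-0.35183402, -0.19947838,  0.29493353]), 'torque': array([ 0.01458711, -0.01070651, -0.00936361]), 'opening': 1.0026186383886107}
scene {'fx': 456.2458056704582, 'fy': 456.2458056704582, 'cx': 311.25263170321733, 'cy': 200.63889069858112, 'world_from_camera': array([[ 0.92439783, -0.28483329,  0.25369006,  0.27464004],
       [-0.38104913, -0.71931198,  0.5808544 , -0.27258235],
       [ 0.01703563, -0.63360893, -0.77346591,  0.72767523],
       [ 0.        ,  0.        ,  0.        ,  1.        ]])}
top {'fx': 482.5627447634865, 'fy': 482.5627447634865, 'cx': 319.8570278749186, 'cy': 204.11491482665946, 'world_from_camera': array([[-0.0133781 , -0.98651836,  0.16310289,  0.38642114],
       [-0.99989613,  0.01232399, -0.00747301,  0.24533278],
       [ 0.00536219, -0.16318592, -0.98658076,  0.91011591],
       [ 0.        ,  0.        ,  0.        ,  1.        ]])}
```

View pics/scene0.png

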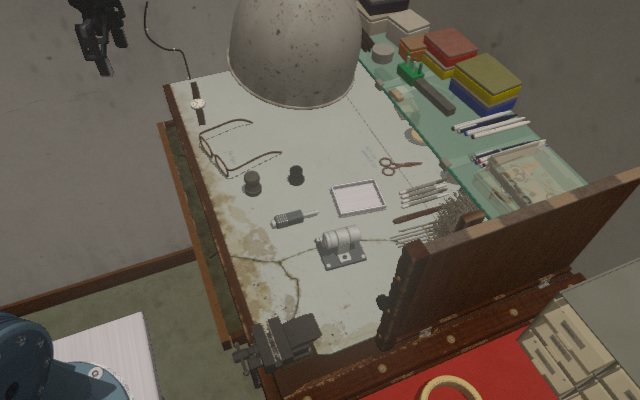

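View pics/top0.png

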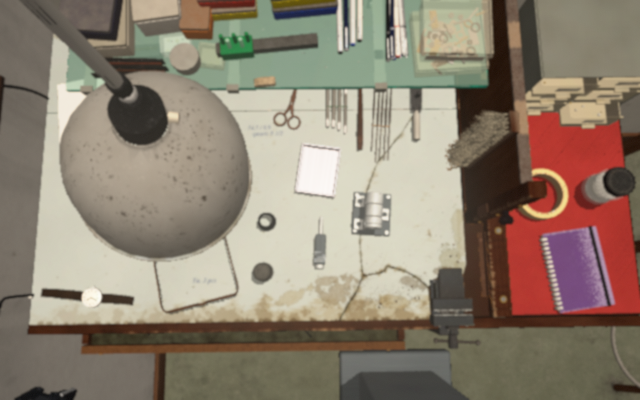

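Run:
```python
import cv2, numpy as np
s=cv2.imread("pics/scene0.png"); t=cv2.imread("pics/top0.png")
a=cv2.resize(s[200:280,260:390],None,fx=6,fy=6,interpolation=cv2.INTER_CUBIC)
b=cv2.resize(t[180:280,300:400],None,fx=6,fy=6,interpolation=cv2.INTER_CUBIC)
cv2.imwrite("pics/za.png",a);cv2.imwrite("pics/zb.png",b)
```

```text
(no output)
```

View pics/za.png

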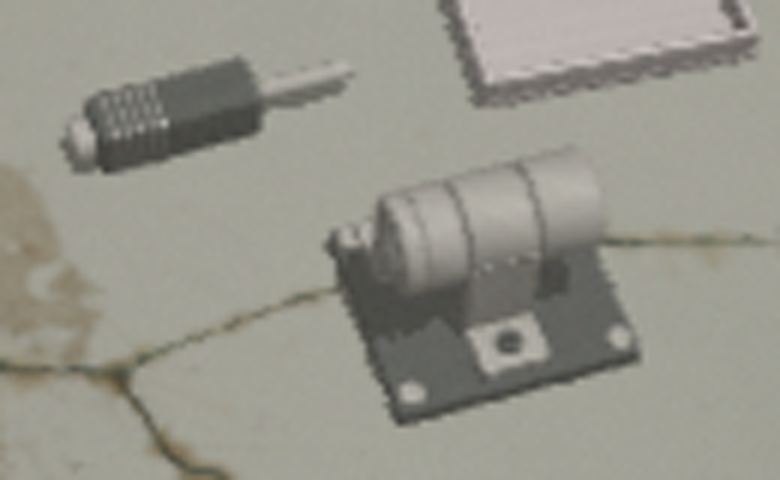

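View pics/zb.png

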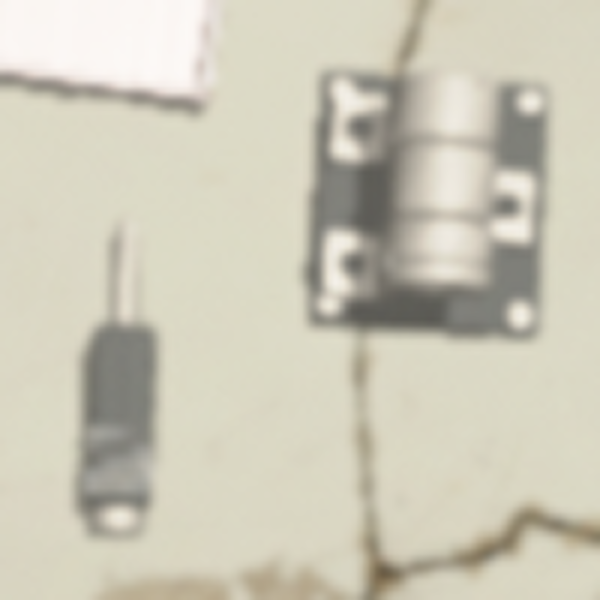

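```bash
cat > h.py <<'E'
import numpy as np, cv2
from bench import *
def ray(n,u,v):
    c=get_calibration(n);T=c["world_from_camera"]
    d=T[:3,:3]@np.array([(u-c["cx"])/c["fx"],(v-c["cy"])/c["fy"],1]);return T[:3,3],d
def onz(n,u,v,z):
    o,d=ray(n,u,v);return o+d*(z-o[2])/d[2]
def proj(n,P):
    c=get_calibration(n);T=c["world_from_camera"];p=T[:3,:3].T@(np.asarray(P)-T[:3,3])
    return c["fx"]*p[0]/p[2]+c["cx"],c["fy"]*p[1]/p[2]+c["cy"]
def cloud(n,d):
    c=get_calibration(n);T=c["world_from_camera"]
    v,u=np.indices(d.shape);X=np.stack([(u-c["cx"])/c["fx"]*d,(v-c["cy"])/c["fy"]*d,d],-1)
    return X@T[:3,:3].T+T[:3,3]
E
python3 - <<'E'
from h import *
for n in("scene","top"):
    z=np.load(f"{n}0.npz");d=z["d"];C=cloud(n,d)
    print(n,"bench pts",C[(300,330),(330,340)] if n=="scene" else C[(230,290),(285,300)])
s=np.load("scene0.npz");p=s["p"]
g=cv2.cvtColor(p,cv2.COLOR_RGB2GRAY)[225:255,315:345]
print(g[:,3:20])
f=cv2.normalize(g,None,0,255,cv2.NORM_MINMAX)
cv2.imwrite("pics/zc.png",cv2.resize(f,None,fx=18,fy=18,interpolation=cv2.INTER_NEAREST))
E
```

```text
scene bench pts [[ 0.45860169  0.05469363 -0.00190755]
 [ 0.45118043 -0.00308811  0.00063383]]
top bench pts [[ 0.48821256  0.30523798 -0.00175563]
 [ 0.37572543  0.27750292 -0.00106979]]
[[161 162 162 163 162 161 161 161 161 161 162 161 165 161 162 162 164]
 [163 161 162 162 163 164 163 162 161 162 162 161 161 161 161 162 162]
 [162 162 163 162 163 163 162 161 163 162 162 161 161 161 162 162 163]
 [162 162 163 162 163 162 162 164 162 163 160 162 161 162 159 163 161]
 [163 163 163 163 161 162 161 163 162 161 161 161 163 161 162 160 154]
 [163 163 162 161 163 163 162 161 161 162 162 159 147 146 139 142 126]
 [162 164 163 162 163 161 162 158 151 145 144 146 147 150 153 150 129]
 [162 161 164 162 160 148 142 146 144 138 148 159 162 164 162 162 151]
 [162 162 161 162 153 118 140 161 159 151 131 153 165 165 165 167 166]
 [163 162 163 158 138  99 128 158 166 163 155 158 170 172 170 172 172]
 [162 164 162 158 135  90 101 138 171 172 166 155 171 174 175 176 177]
 [164 162 157 140 125  89  98 130 164 175 168 152 162 172 174 176 178]
 [146 150 161 167 123  92  96 100 138 178 177 161 151 174 17
[... 518 characters left out ...]
 75  80  90  88  89  92  90  96 122 130 130 117 116 120 120]
 [ 75  77  75  78  83  93  95  89  90  93 114 122 120 109 109 108 107]
 [ 74  76  75  77  77  80  79  79  86  91 105 107 106  98  98  95  89]
 [ 70  76  76  74  74  76  75  75  84  90  95  96  90  82  81  78  78]
 [ 82  74  76  75  75  76  76  76  78  81  83  77  79  76  76  74  75]
 [ 81  72  76  76  77  77  75  74  74  76  76  78  77  76  75  77  77]
 [100  73  75  77  73  74  75  77  77  74  74  75  76  77  75  76  75]
 [103  80  74  76  77  76  74  76  77  76  76  75  75  74  78  77  77]
 [148  99  70  74  77  77  76  77  76  75  75  77  77  82  98  92  75]
 [153 102  72  72  76  74  75  77  77  77  76  76  80  97  99  98  94]]
```

View pics/zc.png

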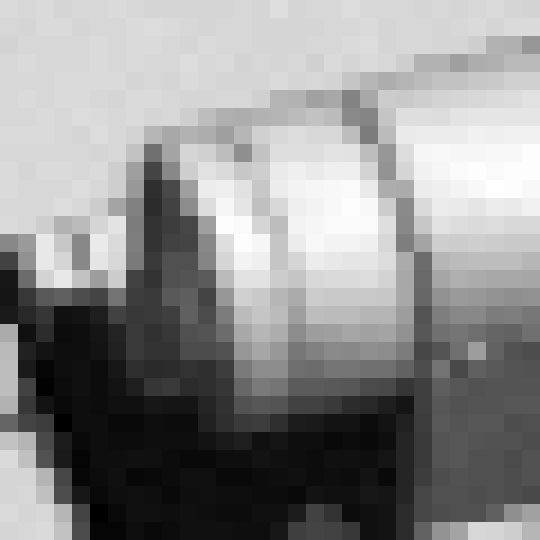

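Run:
```python
from h import *
t=np.load("top0.npz")["p"]; s=np.load("scene0.npz")["p"]
f=lambda a,o:[(x/6-0.42+o[0],y/6-0.42+o[1]) for x,y in a]
top=f([(322,70),(548,85),(540,335),(308,325)],(300,180))
P=np.array([onz("top",u,v,.008) for u,v in top]);print("plate top",P, P.mean(0))
e=lambda i,j:np.linalg.norm(P[i]-P[j])
print([round(e(i,(i+1)%4)*1e3,1) for i in range(4)])
sc=f([(333,238),(400,420),(638,358)],(260,200))
Q=np.array([onz("scene",u,v,.008) for u,v in sc]);print("scene",Q,(Q[0]+Q[2])/2,np.linalg.norm(np.diff(Q,axis=0),axis=1))
# masks: dark steel things in top view
hsv=cv2.cvtColor(t,cv2.COLOR_RGB2HSV)
g=cv2.cvtColor(t,cv2.COLOR_RGB2GRAY)
m=((g<150)).astype(np.uint8)
for nm,(u0,u1,v0,v1) in dict(punch=(305,335,210,275),plate=(345,398,186,240),loupe=(250,280,205,235),post=(245,280,255,288)).items():
    k=np.zeros_like(m);k[v0:v1,u0:u1]=m[v0:v1,u0:u1]
    cs,_=cv2.findContours(k,cv2.RETR_EXTERNAL,cv2.CHAIN_APPROX_NONE);c=max(cs,key=cv2.contourArea)
    print(nm,cv2.minAreaRect(c),cv2.contourArea(c))
# tray white
k=np.zeros_like(m);w=((g>225)).astype(np.uint8);k[135:205,285:348]=w[135:205,285:348]
cs,_=cv2.findContours(k,cv2.RETR_EXTERNAL,cv2.CHAIN_APPROX_NONE);c=max(cs,key=cv2.contourArea);print("tray",cv2.minAreaRect(c),np.array(cv2.boxPoints(cv2.minAreaRect(c))))
```

```text
plate top [[0.55959747 0.17459853 0.008     ]
 [0.55386949 0.10301036 0.008     ]
 [0.47441146 0.10848986 0.008     ]
 [0.47847921 0.18098154 0.008     ]] [0.51658941 0.14177007 0.008     ]
[np.float64(71.8), np.float64(79.6), np.float64(72.6), np.float64(81.4)]
scene [[0.48119582 0.17717304 0.008     ]
 [0.47433327 0.10822961 0.008     ]
 [0.55130568 0.10109003 0.008     ]] [0.51625075 0.13913154 0.008     ] [0.06928414 0.07730282]
punch ((319.5, 246.0), (24.0, 11.0), 90.0) 200.0
plate ((370.71600341796875, 213.54473876953125), (38.05075454711914, 42.417236328125), 3.5763344764709473) 518.0
loupe ((266.0, 221.5), (17.0, 18.0), 90.0) 254.0
post ((262.0, 273.0), (20.0, 20.0), 90.0) 322.5
tray ((317.316650390625, 170.72250366210938), (36.34341049194336, 44.25490188598633), 8.530765533447266) [[296.06357 189.90955]
 [302.6284  146.14426]
 [338.56973 151.53546]
 [332.0049  195.30075]]
```

Run:
```python
from h import *
# barrel silhouette fits at z=.045 (top view)
for (x,y) in [(405,90),(497,90),(390,270),(492,270)]:
    print(onz("top",x/6-.42+300,y/6-.42+180,.045))
s=np.load("scene0.npz")["p"];g=cv2.cvtColor(s,cv2.COLOR_RGB2GRAY)[220:260,310:360]
c=np.array([.5165,.1405,.045]);yaw=np.deg2rad(-4.5);ax=np.array([np.cos(yaw),np.sin(yaw),0]);ay=np.array([-ax[1],ax[0],0])
k=14;im=cv2.cvtColor(cv2.resize(cv2.normalize(g,None,0,255,cv2.NORM_MINMAX),None,fx=k,fy=k,interpolation=cv2.INTER_CUBIC),cv2.COLOR_GRAY2BGR)
f=c-.032*ax
for r,col,dd in((16,(0,255,0),0),(7,(0,0,255),0),(7.5,(255,0,0),0)):
    th=np.linspace(0,6.283,60);pt=[proj("scene",f+dd*ax*1e-3+r*1e-3*(np.cos(a)*ay+np.array([0,0,np.sin(a)]))) for a in th]
    q=np.array([[(u-310+.5)*k,(v-220+.5)*k] for u,v in pt],np.int32);cv2.polylines(im,[q],True,col,1)
cv2.imwrite("pics/zd.png",im[:,:])
```

```text
[0.54599437 0.15241145 0.045     ]
[0.5456478  0.12442433 0.045     ]
[0.49098871 0.15854385 0.045     ]
[0.49059794 0.12783317 0.045     ]
```

View pics/zd.png

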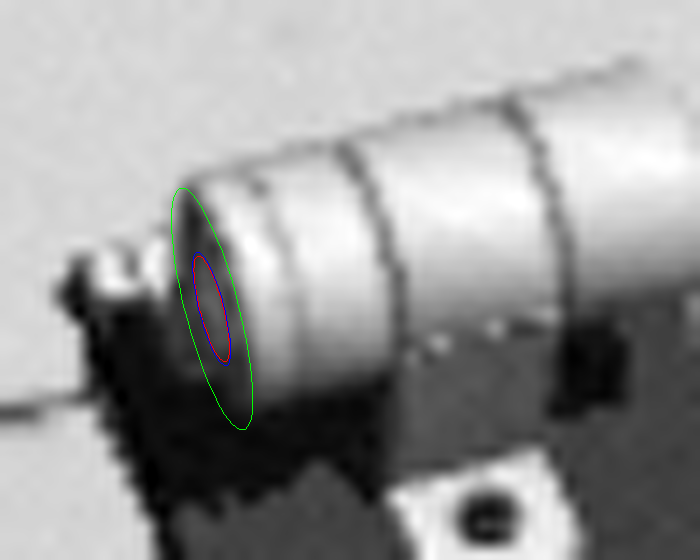

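Run:
```python
from h import *
ps=[];ds=[]
for i in range(6):
    p,d=camera("scene");ps.append(p.astype(float));ds.append(d)
P=np.mean(ps,0);D=np.median(ds,0);np.savez("avg.npz",p=P,d=D)
c=P[222:258,308:350]
c=np.clip((c-65)/(130-65),0,1)*255
cv2.imwrite("pics/ze.png",cv2.resize(c[:,:,::-1].astype(np.uint8),None,fx=18,fy=16,interpolation=cv2.INTER_CUBIC))
C=cloud("scene",D)
yaw=np.deg2rad(-4.5);ax=np.array([np.cos(yaw),np.sin(yaw)])
al=((C[...,:2]-np.array([.5165,.1405]))@ax)*1e3
np.set_printoptions(linewidth=200)
print("along");print(al[228:250,316:336].round(0).astype(int))
print("z");print((C[228:250,316:336,2]*1e3).round(0).astype(int))
```

```text
along
[[-26 -24 -22 -21 -19 -17 -15 -13 -11  -9  -7  -5  -4  -1   0   2   4   6   8  10]
 [-27 -25 -23 -21 -19 -17 -16 -14 -12 -10  -8  -6  -4  -3   0   1   3   5   7  -8]
 [-28 -26 -24 -22 -20 -18 -16 -15 -12 -11  -9  -7  -5  -3  -2 -15 -14 -12 -10  -9]
 [-28 -27 -25 -23 -21 -19 -17 -15 -13 -11 -10 -23 -22 -20 -19 -17 -16 -14 -13 -10]
 [-29 -27 -25 -23 -22 -20 -18 -16 -29 -28 -27 -24 -23 -22 -20 -18 -16 -15 -13 -11]
 [-30 -28 -26 -24 -22 -21 -19 -31 -30 -29 -28 -26 -24 -22 -21 -19 -18 -16 -14 -12]
 [-31 -29 -27 -25 -23 -22 -19 -31 -31 -30 -28 -27 -25 -23 -22 -20 -18 -17 -14 -13]
 [-32 -30 -28 -26 -24 -22 -20 -31 -31 -31 -29 -28 -26 -24 -22 -21 -19 -17 -15 -14]
 [-32 -30 -28 -26 -25 -23 -21 -31 -31 -31 -30 -28 -27 -24 -23 -21 -19 -18 -16 -14]
 [-33 -31 -29 -29 -29 -27 -25 -31 -30 -31 -30 -29 -27 -25 -23 -22 -20 -19 -17 -15]
 [-35 -34 -32 -31 -29 -28 -31 -31 -30 -31 -31 -29 -28 -26 -24 -22 -21 -19 -17 -15]
 [-36 -35 -33 -32 -30 -28 -31 -31 -30 -28 -31 -30 -28 -26 -24 -23 -21 -19 -17 -16]
 [-37 -36 -33 -32 -31 -29 -31 -30 -31 -29 -31 -30 -28 -27 -25 -23 -22 -20 -18 -16]
 [-37 -36 -34 -
[... 1421 characters left out ...]
59 58]
 [ 8  9 10 11 12 12 29 37 42 41 57 59 59 58 58 59 58 58 57 58]
 [ 8 10  7 10 12 13 26 31 40 40 54 59 58 57 57 57 57 57 56 57]
 [ 7  9  8  8 10 13 23 28 38 39 53 56 57 57 56 56 56 55 56 55]
 [ 7  8  7  8  9 13 21 25 35 37 39 55 56 55 55 54 55 53 54 53]
 [ 6  7  9  8  8 11 18 21 32 37 37 52 55 54 54 52 54 52 53 52]
 [ 2  7  9  8  8  8 16 18 17 36 39 51 53 52 52 50 51 50 50 50]
 [ 1  7  8  9  8  9 11 14 14 34 40 48 51 49 50 49 50 49 48 47]
 [ 1  6  8  8  8  8  8 11  9 31 39 45 49 47 49 45 47 45 44 44]
 [ 0  0  7  8  8  8  8  9  8  9 35 42 45 45 45 42 43 43 41 36]
 [ 0  1  6  8  8  8  9  8  8  8  9 40 42 43 41 36  9  9  8  8]
 [ 0 -1  4  8  8  8  9  7  8  8  8  9  9  8  8  8  9  8  8  8]]
```

View pics/ze.png

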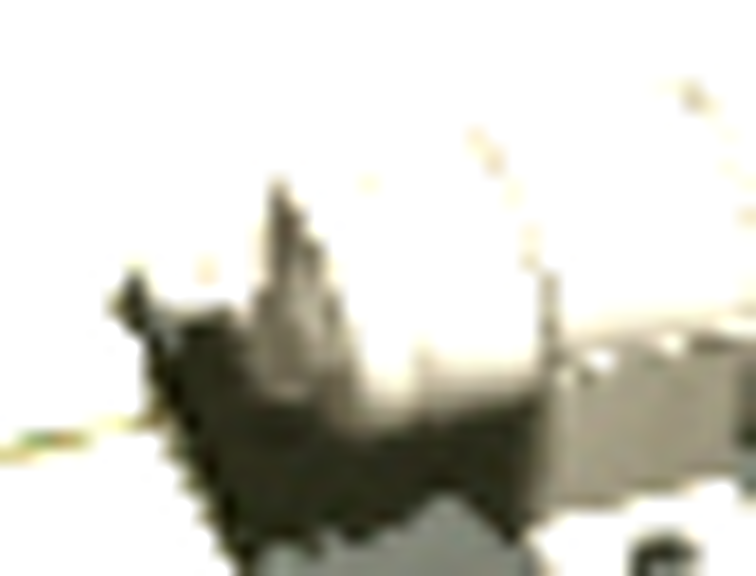

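Run:
```python
from h import *
ds=[camera("scene")[1] for i in range(10)]
D=np.mean(ds,0);np.save("D.npy",D);C=cloud("scene",D)
yaw=np.deg2rad(-4.5);ax=np.array([np.cos(yaw),np.sin(yaw)]);ay=np.array([-ax[1],ax[0]])
r=C[...,:2]-np.array([.5165,.1405]);a=r@ax*1e3;b=r@ay*1e3;z=C[...,2]*1e3-45
for v in range(233,249):
  print(v,' '.join(f"{u}:({a[v,u]:.1f},{b[v,u]:.1f},{z[v,u]:.1f}|{np.hypot(b[v,u],z[v,u]):.1f})" for u in range(322,329) if -34<a[v,u]<-27 and z[v,u]>-25))
print("std",np.std(ds,0)[233:245,322:328].mean())
# barrel axis fit from cloud
m=(np.abs(a)<26)&(C[...,2]>.05)&(np.abs(b)<20)
B=C[m];A=np.c_[B[:,0]-.5165,np.ones(len(B))]
# fit cylinder radius 16
from scipy.optimize import least_squares
def f(p):
    y0,th,z0=p;x=np.array([np.cos(th),np.sin(th)]);n=np.array([-x[1],x[0]])
    bb=(B[:,:2]-[.5165,y0])@n
    return np.hypot(bb,B[:,2]-z0)-.016
s=least_squares(f,[.14,-.08,.045],loss="soft_l1",f_scale=.001);print(s.x,np.rad2deg(s.x[1]),np.abs(f(s.x)).mean())
```

```text
233 323:(-30.7,13.8,7.6|15.7) 324:(-30.4,9.6,13.1|16.2) 325:(-29.1,8.0,14.7|16.7) 326:(-27.4,7.6,14.5|16.4)
234 323:(-31.0,12.7,6.0|14.0) 324:(-31.0,7.8,12.6|14.9) 325:(-30.0,5.5,15.4|16.4) 326:(-28.4,4.8,15.7|16.4)
235 323:(-30.7,13.0,2.3|13.2) 324:(-30.9,7.8,9.5|12.3) 325:(-30.6,3.8,14.9|15.3) 326:(-29.2,2.5,16.0|16.2) 327:(-27.6,1.7,16.4|16.5)
236 323:(-30.9,12.2,0.3|12.2) 324:(-30.7,7.8,6.3|10.0) 325:(-30.9,2.8,13.1|13.4) 327:(-28.2,0.0,15.8|15.8)
237 323:(-30.9,11.9,-2.5|12.2) 324:(-30.0,9.3,0.7|9.4) 325:(-31.1,2.0,11.3|11.5) 326:(-30.3,-0.8,14.8|14.9) 327:(-28.8,-1.8,15.6|15.7)
238 322:(-30.7,17.1,-12.9|21.4) 323:(-30.7,12.1,-5.9|13.5) 324:(-30.1,8.7,-1.5|8.8) 325:(-30.9,2.1,7.8|8.1) 326:(-30.7,-2.1,13.6|13.8) 327:(-29.5,-3.9,15.6|16.1) 328:(-27.5,-3.7,14.5|15.0)
239 322:(-30.7,16.7,-15.6|22.9) 323:(-30.8,11.6,-8.4|14.3) 324:(-30.1,8.4,-4.4|9.5) 325:(-28.4,7.8,-4.3|8.9) 326:(-31.1,-3.4,12.5|13.0) 327:(-29.9,-5.1,14.3|15.2) 328:(-28.1,-5.5,14.1|15.1)
240 322:(-30.7,16.4,-18.5|24.7) 323:(-30.3,12.4,-13.0|18.0) 324:(-30.5,7.0,-5.4|8.9) 325:(-28.8,6.6,-5.6|8.7) 326:(-31.0,-3.5,9.4|
[... 388 characters left out ...]
323:(-29.7,13.1,-24.2|27.5) 324:(-31.0,5.0,-12.1|13.1) 325:(-30.3,1.8,-7.9|8.1) 326:(-28.8,0.6,-6.8|6.8) 327:(-31.0,-9.2,8.0|12.2) 328:(-29.8,-10.8,9.8|14.6)
244 325:(-31.0,-0.2,-8.0|8.0) 326:(-29.8,-2.1,-5.8|6.1) 327:(-30.9,-9.2,4.8|10.4) 328:(-30.0,-11.7,7.9|14.1)
245 325:(-30.9,-0.2,-11.2|11.2) 326:(-31.0,-5.2,-4.0|6.6) 327:(-30.9,-9.6,2.1|9.8) 328:(-29.9,-12.0,5.1|13.0)
246 326:(-30.9,-5.4,-7.0|8.9) 327:(-30.9,-9.9,-0.7|9.9) 328:(-30.3,-13.0,3.6|13.5)
247 326:(-31.0,-5.9,-9.6|11.3) 327:(-30.9,-10.4,-3.1|10.9) 328:(-30.2,-13.2,0.5|13.2)
248 327:(-30.9,-10.7,-5.9|12.2) 328:(-30.1,-13.5,-2.3|13.7)
std 0.011575096
[ 0.14242188 -0.09043075  0.04478893] -5.181300199279423 0.0012682952098305995
```

Run:
```python
from h import *
ds=np.array([camera("scene")[1] for i in range(12)]);np.save("ds.npy",ds)
print("std map mm");print((ds.std(0)[232:248,321:330]*1e3).round(1))
th=-.0835;ax=np.array([np.cos(th),np.sin(th)]);ay=np.array([-ax[1],ax[0]])
O=[]
D=np.median(ds,0)
C=cloud("scene",D)
r=C[...,:2]-np.array([.5165,.1420]);a=r@ax*1e3;b=r@ay*1e3;z=C[...,2]*1e3-45
for v in range(232,249):
  print(v,' '.join(f"{u}:({a[v,u]:.1f},{b[v,u]:.1f},{z[v,u]:.1f}|{np.hypot(b[v,u],z[v,u]):.1f})" for u in range(322,329) if -34<a[v,u]<-27 and z[v,u]>-25))
```

```text
std map mm
[[  1.6   1.3   1.6   1.    1.2   1.    1.5   1.4   1.5]
 [  0.9   1.    1.5   1.4 225.9   0.7   1.4   1.2   1.2]
 [  1.4   1.8   1.6   1.    1.9   0.8   1.5   1.2   1.5]
 [  1.    1.4   1.4   1.7   1.4   1.3   1.5   1.2 224.9]
 [  1.3   0.8   1.5   0.8   1.7   1.6   1.6   1.1   1. ]
 [239.8   1.1   1.1   1.6   1.2   1.1   1.    1.    1.4]
 [  1.3   0.9   1.4   0.9   1.7   1.2   1.4   1.2   1.6]
 [  1.8   1.4   1.7 230.    1.4   1.3   1.    1.4   0.9]
 [  1.1   1.6   1.1   1.4   1.4   1.3   1.2   1.1 223.8]
 [  0.9   1.2   1.2   1.8   1.4   1.2   1.4   1.3   1.4]
 [  2.1   1.4   1.4   1.1   1.1   1.6   1.5   1.3   1.3]
 [238.2   1.5   2.2   1.1   1.3   1.3   1.6   1.1   1.4]
 [  1.2   1.3   0.7   1.1   1.4   1.4   1.1   1.2   1.7]
 [  1.2   1.2   1.1   0.6   1.7   1.5   1.5   1.3   1.1]
 [  1.4   1.6   0.8   1.1   1.4   1.3   1.2   1.6   1. ]
 [  1.4   1.3   1.2 237.6   1.4   1.4   0.8   0.9   1.4]]
232 324:(-29.3,10.9,11.7|16.0) 325:(-27.7,10.0,12.4|15.9)
233 323:(-30.9,11.5,8.5|14.3) 324:(-30.3,8.1,12.8|15.2) 325:(-29.0,6.6,14.4|15.8) 326:(-27.4,5.6,15.0|16.0)
234 323:(-
[... 1398 characters left out ...]
:(-30.8,-10.3,10.4|14.7) 328:(-29.3,-11.3,11.1|15.9)
243 323:(-29.8,11.1,-23.5|26.0) 324:(-30.6,3.9,-13.1|13.7) 325:(-30.4,-0.4,-7.1|7.1) 326:(-28.7,-1.0,-6.9|7.0) 327:(-30.8,-10.7,7.8|13.3) 328:(-29.6,-12.4,9.7|15.7)
244 325:(-30.8,-1.7,-8.2|8.4) 326:(-29.6,-3.5,-6.3|7.2) 327:(-30.8,-11.0,5.1|12.1) 328:(-29.8,-13.2,7.7|15.3)
245 325:(-30.9,-2.2,-10.7|11.0) 326:(-30.9,-7.0,-3.9|8.0) 327:(-30.7,-11.2,2.1|11.4) 328:(-29.9,-13.9,5.5|14.9)
246 325:(-30.7,-2.0,-14.3|14.5) 326:(-30.7,-7.0,-7.1|10.0) 327:(-30.9,-12.0,0.1|12.0) 328:(-30.1,-14.7,3.7|15.2)
247 326:(-30.7,-7.3,-10.0|12.4) 327:(-30.7,-12.0,-3.1|12.4) 328:(-29.8,-14.4,-0.1|14.4)
248 327:(-30.8,-12.6,-5.5|13.8) 328:(-29.9,-15.1,-2.3|15.3)
```

```bash
cat > mh.py <<'E'
from h import *
ds=np.load("ds.npy");D=np.median(ds,0)
th0=-.0835
U=range(322,330);V=range(230,250)
O,_=ray("scene",0,0)
def hit(o,d,model,d0):
    # coordinates: a (depth into face), b, z ; o,d in this frame, d[0]>0
    t=(0-o[0])/d[0];p=o+t*d;r=np.hypot(p[1],p[2])
    def cyl(R):  # outer barrel a>0
        A=d[1]**2+d[2]**2;B=o[1]*d[1]+o[2]*d[2];Cc=o[1]**2+o[2]**2-R*R;q=B*B-A*Cc
        return None if q<0 else ((-B-q**.5)/A,(-B+q**.5)/A)
    c=cyl(16)
    if c is None: return np.nan
    if o[0]+c[0]*d[0]>0: return c[0]
    R=7. if model=="M" else 8.3
    if r>16: return np.nan
    if r>R: return t
    for k in range(1,300):
        s=t+k*.1;p=o+s*d;r=np.hypot(p[1],p[2])
        if model=="M":
            if r>7-.25*min(p[0],6): return s
            if p[0]>d0 and r<5: return s
        else:
            if r>8.3: return s
            if p[0]>d0 and r<7.5: return s
    return s
def cost(model,d0,y0,z0,a0,th,full=False):
    ax=np.array([np.cos(th),np.sin(th),0]);R=np.stack([ax,[-ax[1],ax[0],0],[0,0,1]])
    C0=np.array([.5165,y0,z0])+ax*a0
    E=[]
    for v in V:
        for u in U:
            o,d=ray("scene",u,v);o=R@(o-C0)*1e3;n=R@d
            # d is per unit optical depth => t in mm of optical depth
            h=hit(o,n,model,d0)
            if np.isnan(h) or D[v,u]==0: continue
            E.append((h-D[v,u]*1e3,u,v))
    E=np.array(E);rr=np.abs(E[:,0])
    return (np.minimum(rr,4)**2).mean()
from scipy.optimize import minimize
for m,dl in(("M",(1,2,3,4)),("H",(0,1,2,3))):
    for d0 in dl:
        f=lambda p:cost(m,d0,.142+p[0]*1e-3,.045+p[1]*1e-3,-.0308+p[2]*1e-3,th0)
        s=minimize(f,[0,0,0],method="Nelder-Mead",options=dict(maxiter=60,initial_simplex=[[0,0,0],[.7,0,0],[0,.7,0],[0,0,.7]]))
        print(m,d0,s.x.round(2),round(s.fun,3))
E
time python3 mh.py
```

```text
Traceback (most recent call last):
  File "mh.py", line 44, in <module>
    s=minimize(f,[0,0,0],method="Nelder-Mead",options=dict(maxiter=60,initial_simplex=[[0,0,0],[.7,0,0],[0,.7,0],[0,0,.7]]))
  File "mh.py", line 43, in <lambda>
    f=lambda p:cost(m,d0,.142+p[0]*1e-3,.045+p[1]*1e-3,-.0308+p[2]*1e-3,th0)
               ~~~~^^^^^^^^^^^^^^^^^^^^^^^^^^^^^^^^^^^^^^^^^^^^^^^^^^^^^^^^^
  File "mh.py", line 33, in cost
    o,d=ray("scene",u,v);o=R@(o-C0)*1e3;n=R@d
        ~~~^^^^^^^^^^^^^
  File "h.py", line 4, in ray
    c=get_calibration(n);T=c["world_from_camera"]
ValueError: time passes only in moves, steps and waits

real	0m2.123s
user	0m1.711s
sys	0m0.330s
```

```bash
cat > meas.py <<'E'
from h import *
from scipy.optimize import least_squares
D={"scene":np.median(np.load("ds.npy"),0)}
D["top"]=np.median([camera("top")[1] for i in range(8)],0);np.save("Dt.npy",D["top"])
for n in D:
    C=cloud(n,D[n]).reshape(-1,3)
    bench=C[(np.abs(C[:,0]-.5)<.1)&(np.abs(C[:,1]-.2)<.12)&(np.abs(C[:,2])<.006)]
    A=np.c_[bench[:,:2],np.ones(len(bench))];print(n,"bench plane",np.linalg.lstsq(A,bench[:,2],rcond=None)[0],np.median(bench[:,2]))
    B=C[(np.abs(C[:,0]-.517)<.024)&(np.abs(C[:,1]-.142)<.016)&(C[:,2]>.05)&(C[:,2]<.07)]
    def f(p):
        y0,th,z0=p;nn=np.array([-np.sin(th),np.cos(th)])
        return np.hypot((B[:,:2]-[.517,y0])@nn,B[:,2]-z0)-.016
    s=least_squares(f,[.14,-.08,.045],loss="soft_l1",f_scale=.001);print(" barrel y@.517,yawdeg,z",s.x[0].round(4),np.rad2deg(s.x[1]).round(2),s.x[2].round(4),len(B),np.abs(f(s.x)).mean())
    th=s.x[1];ax=np.array([np.cos(th),np.sin(th)])
    E=C[(np.abs((C[:,:2]-[.517,s.x[0]])@np.array([-ax[1],ax[0]]))<.012)&(C[:,2]>.056)&(C[:,2]<.07)&(np.abs(C[:,0]-.517)<.05)]
    al=(E[:,:2]-[.517,s.x[0]])@ax;print(" barrel extent",al.min(),al.max())
    P=C[(np.abs(C[:,0]-.44)<.06)&(np.abs(C[:,1]-.24)<.035)&(C[:,2]>.013)&(C[:,2]<.025)]
    print(" punch body: n",len(P),P.mean(0),P.min(0),P.max(0))
    r=cv2.minAreaRect((P[:,:2]*1000).astype(np.float32));print(" rect",r)
    q=P[:,:2]-P[:,:2].mean(0);w,v=np.linalg.eigh(q.T@q);print(" pca yaw",np.rad2deg(np.arctan2(*(v[:,1]*np.sign(v[0,1]))[::-1])))
    T=C[(np.abs(C[:,0]-.6)<.09)&(np.abs(C[:,1]-.25)<.08)&(C[:,2]>.009)&(C[:,2]<.022)]
    print(" tray rim",len(T),T[:,:2].min(0),T[:,:2].max(0),cv2.minAreaRect((T[:,:2]*1000).astype(np.float32)))
E
python3 meas.py
```

```text
scene bench plane [ 0.00586791  0.00015836 -0.00268586] 4.7356118278996107e-05
 barrel y@.517,yawdeg,z 0.1422 -4.83 0.0448 371 0.00043916191600552
 barrel extent -0.031419024897884326 0.031978651890964514
 punch body: n 311 [0.4489366  0.23782756 0.01868123] [0.41608607 0.22855424 0.01303549] [0.49924783 0.25047126 0.02099662]
 rect ((457.6757507324219, 239.34146118164062), (20.28159523010254, 83.3235092163086), 87.27398681640625)
 pca yaw -3.1826212415162383
 tray rim 348 [0.51059659 0.19722007] [0.65588621 0.32936612] ((574.6720581054688, 253.26246643066406), (95.55224609375, 172.23654174804688), 67.998779296875)
top bench plane [ 0.00499256  0.00106675 -0.00303903] -0.0005094583496648708
 barrel y@.517,yawdeg,z 0.1424 -4.58 0.0441 426 0.0005552970285035633
 barrel extent -0.03265254446528795 0.031047340348225736
 punch body: n 365 [0.44729989 0.24062404 0.01891049] [0.4151857  0.22982082 0.01303496] [0.49686621 0.2508427  0.02111866]
 rect ((455.9009704589844, 240.1056671142578), (19.810129165649414, 81.92227172851562), 86.13003540039062)
 pca yaw -3.4557960473961633
 tray rim 334 [0.51008657 0.17004229] [0.65477182 0.32855989] ((582.3821411132812, 248.5959930419922), (158.0098114013672, 144.26025390625), 89.23257446289062)
```

Run:
```python
from h import *
for x,y,z in((123,325,.02),(125,222,.01),(115,495,.02),(115,535,.008)):
    print(onz("top",x/6-.42+300,y/6-.42+180,z).round(4))
for x,y,z in((262,100,.01),(350,70,.012),(240,62,.02),(105,92,.02),(68,140,.01)):
    print("sc",onz("scene",x/6-.42+260,y/6-.42+200,z).round(4))
D={"scene":np.median(np.load("ds.npy"),0),"top":np.load("Dt.npy")}
for n in D:
    C=cloud(n,D[n]).reshape(-1,3)
    P=C[(np.abs(C[:,0]-.44)<.07)&(np.abs(C[:,1]-.24)<.03)]
    B=P[(P[:,2]>.0175)&(P[:,2]<.024)];q=cv2.minAreaRect((B[:,:2]*1000).astype(np.float32));print(n,"body",q,B[:,0].min(),B[:,0].max())
    # midline of body by slices
    for x in np.arange(.42,.5,.01):
        S=B[np.abs(B[:,0]-x)<.005]
        if len(S)>4: print("  x",round(x,3),S[:,1].min().round(4),S[:,1].max().round(4),end="")
    N=P[(P[:,2]>.008)&(P[:,2]<.016)&(P[:,0]>.482)];print("\n nose",N[:,0].min(),N[:,0].max(),N[:,1].mean(),N[:,0].mean(),len(N))
# tray corners from mask rim (top view), z=.014
p=np.load("top0.npz")["p"]
c=[(296.06,189.91),(302.63,146.14),(338.57,151.54),(332.0,195.3)]
Q=np.array([onz("top",u,v,.012) for u,v in c]);print("tray",Q.round(4),Q.mean(0),np.linalg.norm(Q-np.roll(Q,-1,0),axis=1))
```

```text
[0.478  0.2389 0.02  ]
[0.5114 0.2378 0.01  ]
[0.4259 0.2421 0.02  ]
[0.4142 0.2422 0.008 ]
sc [0.4801 0.2353 0.01  ]
sc [0.5113 0.2348 0.012 ]
sc [0.4763 0.2455 0.02  ]
sc [0.431  0.2501 0.02  ]
sc [0.4154 0.2434 0.01  ]
scene body ((447.877685546875, 239.877197265625), (19.93805694580078, 61.296077728271484), 86.75226593017578) 0.4172494177760697 0.47811226114566535
  x 0.42 0.2327 0.2485  x 0.43 0.231 0.2496  x 0.44 0.2304 0.2505  x 0.45 0.2295 0.2498  x 0.46 0.2297 0.2482  x 0.47 0.2289 0.248  x 0.48 0.2299 0.2459
 nose 0.48202149678026973 0.5094924060311673 0.23634450943409888 0.49595009934740497 49
top body ((446.340576171875, 240.7220458984375), (19.431081771850586, 62.309627532958984), 86.26522064208984) 0.41518570000981786 0.47781651244165335
  x 0.42 0.2324 0.2508  x 0.43 0.2323 0.2508  x 0.44 0.2322 0.2507  x 0.45 0.232 0.2487  x 0.46 0.23 0.2486  x 0.47 0.2298 0.2485  x 0.48 0.2298 0.2484
 nose 0.48202315371159765 0.5087614964113336 0.2378818352731946 0.495695358012607 58
tray [[0.5627 0.2833 0.012 ]
 [0.6484 0.2702 0.012 ]
 [0.6368 0.2012 0.012 ]
 [0.5515 0.2153 0.012 ]] [0.59987023 0.24248942 0.012     ] [0.08663019 0.06991956 0.08647699 0.06885759]
```

Run:
```python
import bench
print([ (k,getattr(bench,k)) for k in dir(bench) if not k.startswith("_") and not callable(getattr(bench,k)) and "module" not in str(type(getattr(bench,k)))])
o=bench.get_obs();print(o["time_s"],o["eef_pos"])
```

```text
[('tip_extent', 0.014)]
1.9 [0.22801661 0.52787547 0.24529071]
```

```bash
python3 -m jog '[[[-176,-226,0],[0,0,-0.347],0.6],[[-176,-226,0],[0,0,-0.347],0.6],[[-176,-226,0],[0,0,-0.347],0.6],[[-176,-226,0],[0,0,-0.347],0.6],[[-176,-226,0],[0,0,-0.347],0.6],[[-176,-226,0],[0,0,-0.347],0.6],[[-176,-226,0],[0,0,-0.347],0.6],[[-322,-175,145],[0,0,-0.347],0.6],[[-322,-175,145],[0,0,-0.347],0.6],[[-322,-175,145],[0,0,-0.347],0.6],[[-322,-175,145],[0,0,-0.347],0.6],[[-322,-175,145],[0,0,-0.347],0.6],[[-322,-175,145],[0,0,-0.347],0.6],[[-322,-175,145],[0,0,-0.347],0.6],[[-322,-175,145],[0,0,-0.347],0.6]]'
```

```text
time_s: 3.15
eef_pos: [0.4538, 0.2395, 0.1003]
eef_rot: [-0.001, 0.031, 1.0, -0.0]
wrist_force: [1.1, 0.7, -0.1]
opening: 0.601
```

```bash
cat >> h.py <<'E'
from scipy.spatial.transform import Rotation as Ro
def goto(P,yaw_y=None,o=None):
    "tool-frame shift mm to world P; turn about tool z so tool y points at yaw_y deg (mod 180), kept vertical"
    o=o or get_obs();q=o["eef_rot"];R=Ro.from_quat([q[1],q[2],q[3],q[0]]).as_matrix()
    s=R.T@(np.array(P)-o["eef_pos"])*1e3
    out=[s.round(1)]
    ang=np.rad2deg(np.arctan2(R[1,1],R[0,1]))
    if yaw_y is not None:
        a=np.deg2rad(yaw_y);y=np.array([np.cos(a),np.sin(a),0])
        if y@R[:,1]<0:y=-y
        z=np.array([0,0,-1.]);T=np.stack([np.cross(y,z),y,z],1);out.append(Ro.from_matrix(R.T@T).as_rotvec().round(4))
    print("t",round(o["time_s"],2),"pos",o["eef_pos"].round(4),"yawy",ang.round(2),"tilt",R[:,2].round(4),"F",o["wrist_force"].round(1),"open",round(o["opening"],3),"->",*out)
E
python3 - <<'E'
from h import *
goto([.454,.2398,.0155],86.5)
E
```

```text
t 3.15 pos [0.4538 0.2395 0.1003] yawy 86.5 tilt [-1.2e-03 -1.0e-04 -1.0e+00] F [ 1.1  0.7 -0.1] open 0.601 -> [-0.3  0.3 84.8] [-0.0002 -0.0012  0.    ]
```

```bash
python3 -m jog '[[[0,0,40],[0,0,0],0.6],[[0,0,70],[0,0,0],0.6],[[0,0,84],[0,0,0],0.6],[[0,0,84],[0,0,0],0.6],[[0,0,84],[0,0,0],0.6],[[0,0,84],[0,0,0],0]
,[[0,0,84],[0,0,0],0],[[0,0,84],[0,0,0],0],[[0,0,84],[0,0,0],0],[[0,0,84],[0,0,0],0],[[0,0,84],[0,0,0],0],[[0,0,84],[0,0,0],0]]'
python3 - <<'E'
from h import *
goto([.454,.24,.1],86.5)
p,d=camera("scene");cv2.imwrite("pics/g1.png",cv2.resize(p[130:290,230:390,::-1],None,fx=4,fy=4,interpolation=cv2.INTER_CUBIC))
E
```

```text
time_s: 4.15
eef_pos: [0.4554, 0.2402, 0.0189]
eef_rot: [0.001, 0.03, 1.0, 0.001]
wrist_force: [-2.0, 0.7, 10.1]
opening: 0.217
t 4.15 pos [0.4554 0.2402 0.0189] yawy 86.51 tilt [ 0.0027  0.0011 -1.    ] F [-2.   0.7 10.1] open 0.217 -> [  1.2  -0.2 -81.1] [0.0012 0.0026 0.0001]
```

View pics/g1.png

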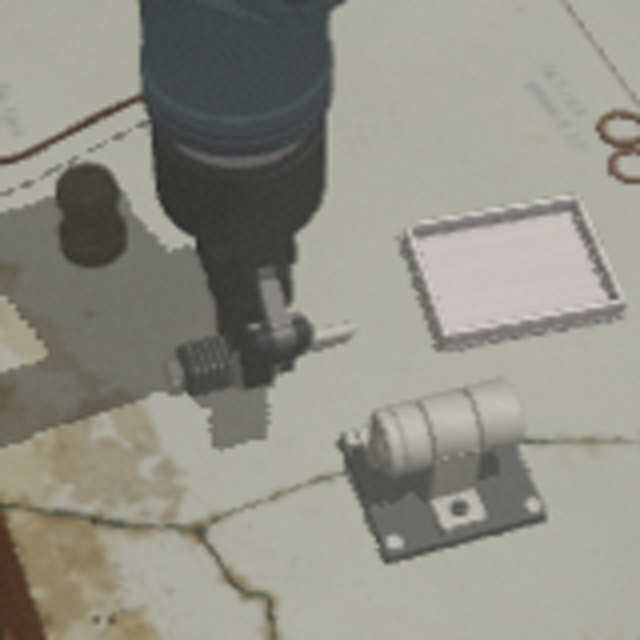

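```bash
python3 -m jog '[[[0,0,-20],[0,0,0],0],[[0,0,-40],[0,0,0],0],[[0,0,-60],[0,0,0],0],[[0,0,-60],[0,0,0],0]]'
python3 - <<'E'
from h import *
goto([.4133,.1508,.0789],85.3)
p,d=camera("scene");cv2.imwrite("pics/g2.png",cv2.resize(p[130:290,230:390,::-1],None,fx=4,fy=4,interpolation=cv2.INTER_CUBIC))
E
```

```text
time_s: 4.53
eef_pos: [0.4584, 0.2411, 0.0837]
eef_rot: [0.005, 0.03, 1.0, 0.002]
wrist_force: [0.8, 0.1, -0.9]
opening: 0.215
t 4.53 pos [0.4584 0.2411 0.0837] yawy 86.52 tilt [ 0.0107  0.0032 -0.9999] F [ 0.8  0.1 -0.9] open 0.215 -> [ 39.6 -92.9   4. ] [0.004  0.0104 0.0213]
```

View pics/g2.png

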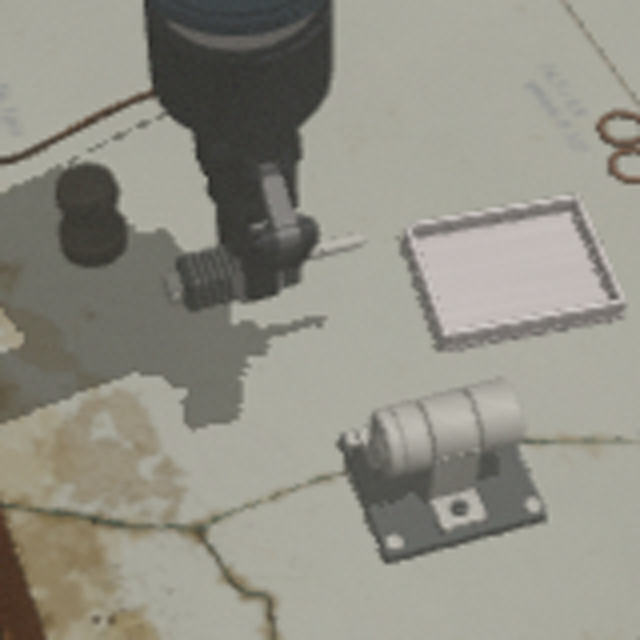

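```bash
python3 -m jog '[[[20,-40,2],[0.004,0.0104,0.0213],0],[[36,-75,4],[0.004,0.0104,0.0213],0],[[39.6,-92.9,4],[0.004,0.0104,0.0213],0],[[39.6,-92.9,4],[0.004,0.0104,0.0213],0],[[39.6,-92.9,20],[0.004,0.0104,0.0213],0],[[39.6,-92.9,29],[0.004,0.0104,0.0213],0],[[39.6,-92.9,29],[0.004,0.0104,0.0213],0],[[39.6,-92.9,29],[0.004,0.0104,0.0213],0]]'
python3 - <<'E'
from h import *
goto([.4133,.1508,.0539],85.3)
p,d=camera("scene");cv2.imwrite("pics/g3.png",cv2.resize(p[170:290,260:390,::-1],None,fx=6,fy=5,interpolation=cv2.INTER_CUBIC));np.savez("g3s.npz",p=p,d=d)
p,d=camera("top");cv2.imwrite("pics/g3t.png",cv2.resize(p[180:280,310:410,::-1],None,fx=6,fy=6,interpolation=cv2.INTER_CUBIC));np.savez("g3t.npz",p=p,d=d)
E
```

```text
time_s: 5.25
eef_pos: [0.4118, 0.1508, 0.0514]
eef_rot: [-0.002, 0.041, 0.999, -0.0]
wrist_force: [1.2, 0.5, -1.2]
opening: 0.213
t 5.25 pos [0.4118 0.1508 0.0514] yawy 85.32 tilt [-4.2e-03 -6.0e-04 -1.0e+00] F [ 1.2  0.5 -1.2] open 0.213 -> [-1.5  0.1 -2.5] [-0.001  -0.0041  0.0003]
```

View pics/g3.png

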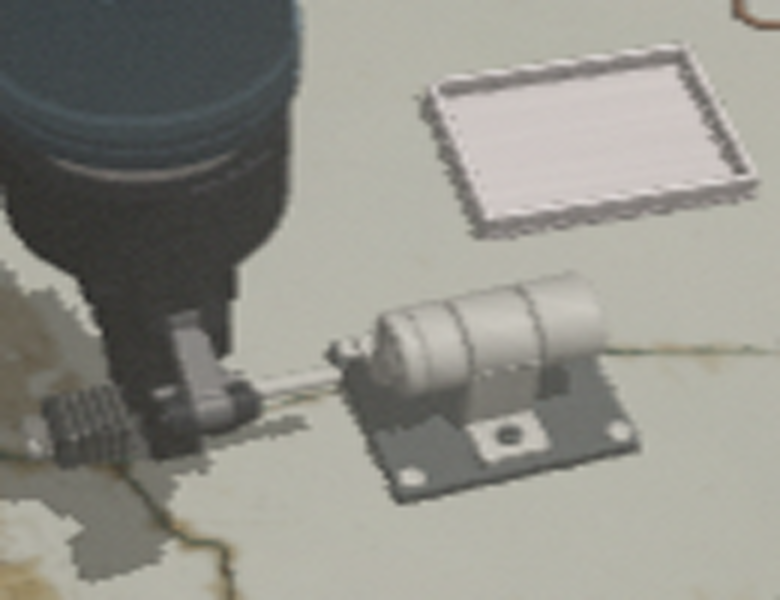

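View pics/g3t.png

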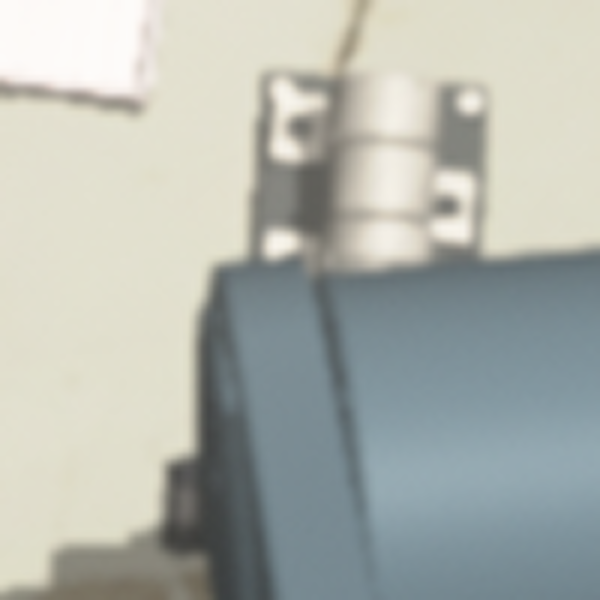

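Run:
```python
from h import *
ds=[np.load("g3s.npz")["d"]]+[camera("scene")[1] for i in range(5)]
D=np.median(ds,0);C=cloud("scene",D)
a=np.array([.9966,-.0819]);n=np.array([.0819,.9966]);m=np.array([.4851,.1449])
X=C.reshape(-1,3);al=(X[:,:2]-m)@a*1e3;b=(X[:,:2]-m)@n*1e3;z=X[:,2]*1e3
k=(al>-48)&(al<-8)&(np.abs(b)<9)&(z>34)&(z<60)
for lo in range(-48,-8,4):
    j=k&(al>=lo)&(al<lo+4)
    if j.sum(): print(lo,j.sum(),"b",b[j].mean().round(1),b[j].min().round(1),b[j].max().round(1),"z mean/max",z[j].mean().round(1),z[j].max().round(1))
from scipy.optimize import least_squares
j=k&(al>-40);A,B,Z=al[j]+25,b[j],z[j]
f=lambda p:np.hypot(B-p[0]-p[1]*A,Z-p[2]-p[3]*A)-3.5
s=least_squares(f,[0,0,45,0],loss="soft_l1",f_scale=.5);print(s.x,np.abs(f(s.x)).mean(),j.sum(),"tip al",al[j].max())
# refined barrel, same frames, same axes
k=(al>6)&(al<58)&(np.abs(b)<15)&(z>50)&(z<66)
A,B,Z=al[k]-32,b[k],z[k];f=lambda p:np.hypot(B-p[0]-p[1]*A,Z-p[2]-p[3]*A)-16
s=least_squares(f,[0,0,45,0],loss="soft_l1",f_scale=.5);print("barrel",s.x)
goto([.4133,.1508,.0539],85.3)
```

```text
-44 2 b -1.6 -2.9 -0.3 z mean/max 46.5 46.9
-40 10 b -2.3 -3.9 0.9 z mean/max 45.5 47.5
-36 8 b -2.6 -3.9 -0.0 z mean/max 45.5 47.7
-32 9 b -2.0 -4.6 1.9 z mean/max 45.5 47.3
-28 7 b -2.9 -4.3 -0.9 z mean/max 45.7 47.6
-24 10 b -2.0 -4.7 0.9 z mean/max 45.9 47.4
-20 7 b -2.8 -4.9 0.1 z mean/max 45.2 46.3
-16 1 b -2.5 -2.5 -2.5 z mean/max 44.4 44.4
[-1.00698117e+00 -3.46143356e-02  4.32375876e+01 -2.87262974e-02] 0.45785026138627305 52 tip al -14.976426351249652
barrel [-1.45470654e-02 -3.31127841e-03  4.47668520e+01  6.64240486e-03]
t 5.6 pos [0.4129 0.1507 0.0526] yawy 85.31 tilt [-1.1e-03 -5.0e-04 -1.0e+00] F [-0.1  0.  -1.1] open 0.217 -> [-0.4  0.1 -1.3] [-0.0006 -0.0011  0.0002]
```

```bash
python3 -m jog '[[[0,0.4,-0.7],[0,-0.02,-0.017],0],[[0,0.4,-0.7],[0,-0.02,-0.017],0],[[0,0.4,-0.7],[0,-0.02,-0.017],0]]'
python3 - <<'E'
from h import *
ds=[camera("scene")[1] for i in range(6)]
D=np.median(ds,0);C=cloud("scene",D)
a=np.array([.9966,-.0819]);n=np.array([.0819,.9966]);m=np.array([.4851,.1449])
X=C.reshape(-1,3);al=(X[:,:2]-m)@a*1e3;b=(X[:,:2]-m)@n*1e3;z=X[:,2]*1e3
from scipy.optimize import least_squares
j=(al>-38)&(al<-8)&(np.abs(b)<9)&(z>34)&(z<60);A,B,Z=al[j]+15,b[j],z[j]
f=lambda p:np.hypot(B-p[0]-p[1]*A,Z-p[2]-p[3]*A)-3.5
s=least_squares(f,[0,0,45,0],loss="soft_l1",f_scale=.5);J=np.linalg.inv(s.jac.T@s.jac)*.3;print(s.x,np.sqrt(np.diag(J)),j.sum(),"tip al",al[j].max())
goto([.4133,.1508,.0539],85.3)
E
```

```text
time_s: 5.85
eef_pos: [0.4127, 0.1512, 0.0534]
eef_rot: [0.01, 0.032, 0.999, -0.001]
wrist_force: [0.5, 0.2, -0.5]
opening: 0.216
[1.82623673e-01 8.92732468e-03 4.51604720e+01 5.57601500e-03] [0.32882283 0.02223575 0.33983126 0.02416202] 49 tip al -14.774466788089931
t 6.15 pos [0.413  0.1511 0.0533] yawy 86.29 tilt [ 0.0189 -0.002  -0.9998] F [ 1.1 -0.6 -1. ] open 0.218 -> [-0.4 -0.3 -0.6] [-0.0006  0.0189  0.0172]
```

```bash
python3 -m jog '[[[-5,-0.1,0.3],[0,0,0],0],[[-10,-0.2,0.5],[0,0,0],0],[[-15,-0.3,0.6],[0,0,0],0],[[-18,-0.3,0.6],[0,0,0],0],[[-18,-0.3,0.6],[0,0,0],0]]'
python3 - <<'E'
from h import *
goto([.4133,.1508,.0539],86.3)
o=get_obs();print((o["eef_pos"][:2]-[.4851,.1449])@[.9966,-.0819],o["torque"])
p,d=camera("scene");cv2.imwrite("pics/g4.png",cv2.resize(p[170:290,260:390,::-1],None,fx=6,fy=5,interpolation=cv2.INTER_CUBIC))
E
```

```text
time_s: 6.57
eef_pos: [0.4314, 0.1495, 0.0529]
eef_rot: [0.009, 0.033, 0.999, -0.001]
wrist_force: [-0.2, 0.2, -1.4]
opening: 0.218
t 6.57 pos [0.4314 0.1495 0.0529] yawy 86.26 tilt [ 0.0185 -0.002  -0.9998] F [-0.2  0.2 -1.4] open 0.218 -> [18.2  0.1 -1.3] [-0.0008  0.0186 -0.0007]
-0.05385564738170434 [-0.03804475 -0.02931575 -0.03444958]
```

View pics/g4.png

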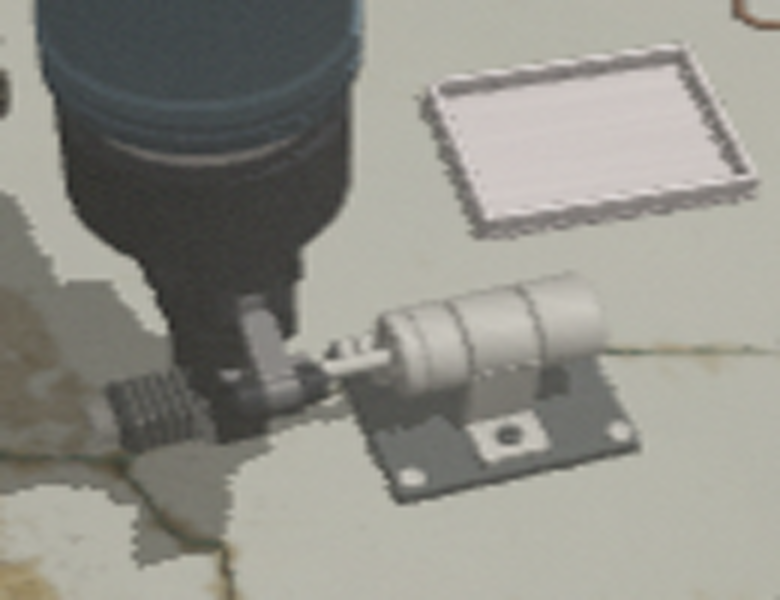

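```bash
python3 -m jog '[[[-2,0,0],[0,0,0],0],[[-4,0,0.1],[0,0,0],0],[[-6,-0.1,0.1],[0,0,0],0],[[-6,-0.1,0.1],[0,0,0],0]]'
python3 - <<'E'
from h import *
goto([.4133,.1508,.0539],86.3)
o=get_obs();print((o["eef_pos"][:2]-[.4851,.1449])@[.9966,-.0819],o["torque"])
E
```

```text
time_s: 6.95
eef_pos: [0.4364, 0.1491, 0.0526]
eef_rot: [0.008, 0.032, 0.999, -0.001]
wrist_force: [-3.8, 0.3, -1.0]
opening: 0.216
t 6.95 pos [0.4364 0.1491 0.0526] yawy 86.28 tilt [ 0.0166 -0.002  -0.9999] F [-3.8  0.3 -1. ] open 0.216 -> [23.1  0.2 -1.7] [-0.0009  0.0167 -0.0004]
-0.04886994975614253 [ 0.06876436  0.6567755  -0.00192311]
```

```bash
python3 -m jog '[[[-3,0,0.1],[0,0,0],0],[[-6,-0.1,0.1],[0,0,0],0],[[-9,-0.1,0.2],[0,0,0],0],[[-12,-0.2,0.2],[0,0,0],0],[[-12,-0.2,0.2],[0,0,0],0]]'
python3 - <<'E'
from h import *
goto([.4133,.1508,.0539],86.3)
o=get_obs();print((o["eef_pos"][:2]-[.4851,.1449])@[.9966,-.0819],o["torque"])
p,d=camera("scene");cv2.imwrite("pics/g5.png",cv2.resize(p[170:290,260:390,::-1],None,fx=6,fy=5,interpolation=cv2.INTER_CUBIC))
E
```

```text
time_s: 7.37
eef_pos: [0.4486, 0.1481, 0.0525]
eef_rot: [0.008, 0.033, 0.999, -0.001]
wrist_force: [-2.9, 0.3, -0.4]
opening: 0.214
t 7.37 pos [0.4486 0.1481 0.0525] yawy 86.27 tilt [ 0.0165 -0.002  -0.9999] F [-2.9  0.3 -0.4] open 0.214 -> [35.3  0.4 -2. ] [-0.001   0.0166 -0.0005]
-0.036681712787677075 [0.08908697 0.47459127 0.03611964]
```

View pics/g5.png

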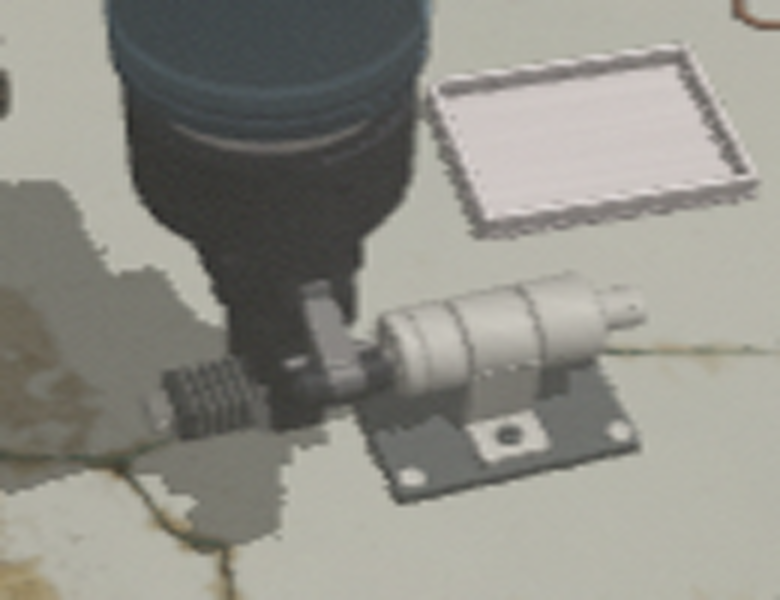

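```bash
python3 -m jog '[[[-3,0,0.1],[0,0,0],0],[[-6,-0.1,0.1],[0,0,0],0],[[-9,-0.1,0.2],[0,0,0],0],[[-10,-0.2,0.2],[0,0,0],0],[[-10,-0.2,0.2],[0,0,0],0]]'
python3 - <<'E'
from h import *
goto([.4133,.1508,.0539],86.3)
o=get_obs();print((o["eef_pos"][:2]-[.4851,.1449])@[.9966,-.0819],o["torque"])
E
```

```text
time_s: 7.83
eef_pos: [0.459, 0.1472, 0.0525]
eef_rot: [0.009, 0.033, 0.999, -0.001]
wrist_force: [-1.9, 0.5, -1.9]
opening: 0.213
t 7.83 pos [0.459  0.1472 0.0525] yawy 86.27 tilt [ 0.0175 -0.002  -0.9998] F [-1.9  0.5 -1.9] open 0.213 -> [45.9  0.6 -2.2] [-0.0009  0.0176 -0.0006]
-0.02614894274235536 [0.0244862  0.38935209 0.01270646]
```

Now millimetre steps, watching force.

```bash
python3 -m jog '[[[-1,0,0],[0,0,0],0],[[-2,0,0],[0,0,0],0],[[-2,0,0],[0,0,0],0]]';python3 -m jog '[[[-1,0,0],[0,0,0],0],[[-1,0,0],[0,0,0],0]]'
```

```text
time_s: 8.08
eef_pos: [0.4611, 0.147, 0.0525]
eef_rot: [0.009, 0.033, 0.999, -0.001]
wrist_force: [-2.9, 0.2, -1.9]
opening: 0.212
time_s: 8.25
eef_pos: [0.4619, 0.1469, 0.0524]
eef_rot: [0.008, 0.033, 0.999, -0.001]
wrist_force: [-4.6, 0.4, -1.2]
opening: 0.215
```

```bash
python3 -m jog '[[[-1,0,0],[0,0,0],0],[[-1,0,0],[0,0,0],0]]';python3 -m jog '[[[-1,0,0],[0,0,0],0],[[-1,0,0],[0,0,0],0]]'
python3 - <<'E'
from h import *
p,d=camera("scene");cv2.imwrite("pics/g6.png",cv2.resize(p[200:270,300:390,::-1],None,fx=8,fy=8,interpolation=cv2.INTER_CUBIC))
E
```

```text
time_s: 8.42
eef_pos: [0.4619, 0.147, 0.0523]
eef_rot: [0.007, 0.033, 0.999, -0.001]
wrist_force: [-6.9, -0.0, 1.8]
opening: 0.215
time_s: 8.58
eef_pos: [0.4619, 0.147, 0.0522]
eef_rot: [0.006, 0.033, 0.999, -0.001]
wrist_force: [-7.3, 0.8, 2.6]
opening: 0.219
```

View pics/g6.png

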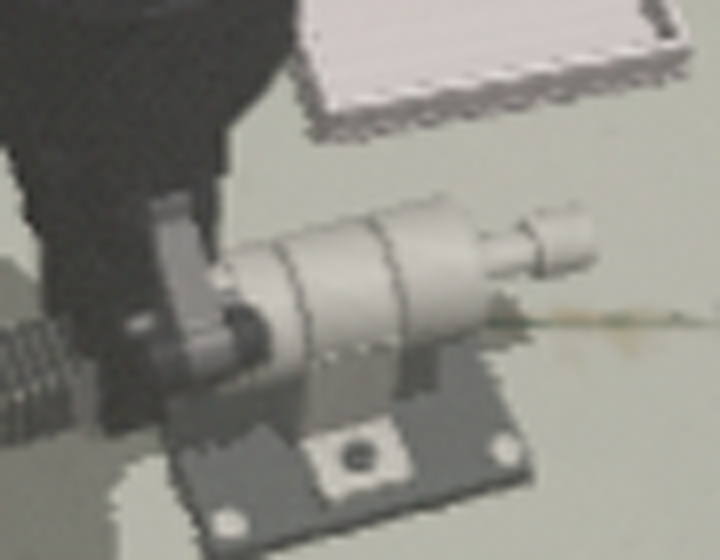

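```bash
python3 -m jog '[[[-1.5,0,0],[0,0,0],0],[[-2.5,0,0],[0,0,0],0],[[-2.5,0,0],[0,0,0],0]]'
```

```text
time_s: 8.88
eef_pos: [0.4621, 0.147, 0.0517]
eef_rot: [0.003, 0.033, 0.999, -0.001]
wrist_force: [-11.0, 1.3, 4.3]
opening: 0.219
```

```bash
python3 -m jog '[[[-2.5,0,0],[0,-0.006,0],0],[[-5,0,0],[0,-0.006,0],0],[[-5,0,0],[0,-0.006,0],0]]'
```

```text
time_s: 9.13
eef_pos: [0.4622, 0.1471, 0.0508]
eef_rot: [0.001, 0.032, 0.999, -0.001]
wrist_force: [-21.2, 1.1, 14.1]
opening: 0.216
```

Run:
```python
from h import *
goto([.4622-.0598,.1471+.0049,.0525],86.3)
p,d=camera("scene");X=cloud("scene",d)
a=np.array([.9966,-.0819]);n=np.array([.0819,.9966]);m=np.array([.4851,.1449])
X=X.reshape(-1,3);al=(X[:,:2]-m)@a*1e3;b=(X[:,:2]-m)@n*1e3;z=X[:,2]*1e3
k=(al>66)&(al<110)&(np.abs(b)<12)&(z>35)&(z<62);print(k.sum(),al[k].min(),al[k].max());h=k&(z>49.5);print("head",al[h].min(),al[h].max(),b[h].mean(),z[h].max())
```

```text
t 9.13 pos [0.4622 0.1471 0.0508] yawy 86.29 tilt [ 0.0018 -0.0024 -1.    ] F [-21.2   1.1  14.1] open 0.216 -> [59.9  1.1 -1.8] [-0.0023  0.0019 -0.0001]
100 68.27838852598833 94.33793418330718
head 69.45331064662386 94.06874591253445 -1.4785727820820305 53.111974845642784
```

```bash
python3 -m jog '[[[3,0,-0.5],[0,0,0],0],[[10,0.2,-1.2],[0,0,0],0],[[20,0.4,-1.5],[0,0,0],0],[[35,0.6,-1.5],[0,0,0],0],[[50,0.9,-1.5],[0,0,0],0],[[60,1.1,-1.5],[0,0,0],0],[[60,1.1,-1.5],[0,0,0],0]]'
python3 - <<'E'
from h import *
goto([.43,.235,.0525],86.3)
p,d=camera("scene");cv2.imwrite("pics/g7.png",cv2.resize(p[170:290,240:390,::-1],None,fx=5,fy=5,interpolation=cv2.INTER_CUBIC))
E
```

```text
time_s: 9.77
eef_pos: [0.4002, 0.1522, 0.0519]
eef_rot: [0.001, 0.032, 0.999, -0.001]
wrist_force: [-0.2, -1.0, -1.6]
opening: 0.217
t 9.77 pos [0.4002 0.1522 0.0519] yawy 86.33 tilt [ 0.001  -0.0026 -1.    ] F [-0.2 -1.  -1.6] open 0.217 -> [-24.5  84.5  -0.8] [-0.0025  0.0011  0.0005]
```

View pics/g7.png

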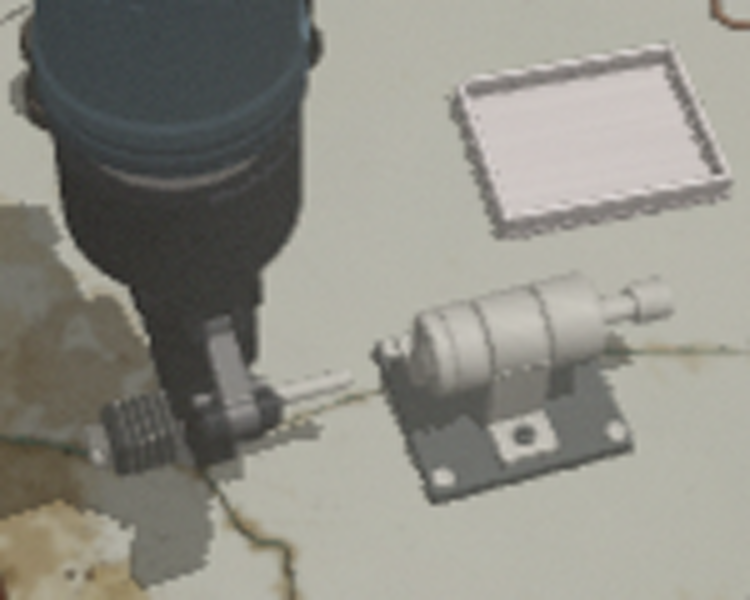

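```bash
python3 -m jog '[[[-12,35,0],[0,0,0],0],[[-24,70,0],[0,0,0],0],[[-34,84,0],[0,0,0],0],[[-34,84,10],[0,0,0],0],[[-34,84,20],[0,0,0],0],[[-34,84,26],[0,0,0],0],[[-34,84,29],[0,0,0],0],[[-34,84,29],[0,0,0],0]]'
```

```text
time_s: 10.48
eef_pos: [0.4398, 0.2326, 0.0218]
eef_rot: [-0.0, 0.033, 0.999, -0.002]
wrist_force: [-1.0, 0.6, -1.0]
opening: 0.22
```

```bash
python3 -m jog '[[[0,0,1.5],[0,0,0],0],[[0,0,2.5],[0,0,0],0],[[0,0,2.5],[0,0,0],0]]';python3 - <<'E'
from h import *
p,d=camera("scene");cv2.imwrite("pics/g8.png",cv2.resize(p[150:270,240:390,::-1],None,fx=5,fy=5,interpolation=cv2.INTER_CUBIC))
E
```

```text
time_s: 10.73
eef_pos: [0.4398, 0.2323, 0.0193]
eef_rot: [-0.0, 0.033, 0.999, -0.002]
wrist_force: [0.1, 0.7, -1.0]
opening: 0.218
```

View pics/g8.png

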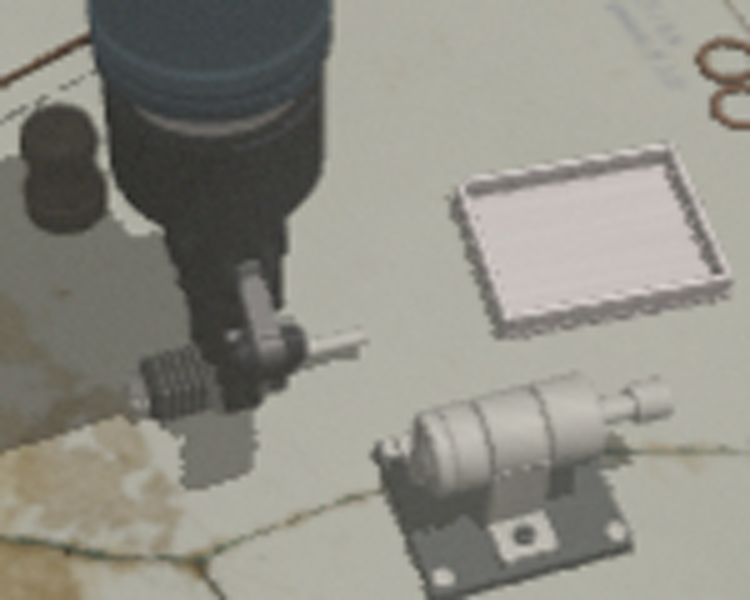

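Down to first contact with the bench, then release.

```bash
python3 -m jog '[[[0,0,1],[0,0,0],0],[[0,0,2],[0,0,0],0],[[0,0,2],[0,0,0],0]]'
```

```text
time_s: 11.03
eef_pos: [0.4403, 0.2324, 0.0189]
eef_rot: [0.0, 0.033, 0.999, -0.002]
wrist_force: [-4.5, -2.7, 12.9]
opening: 0.213
```

```bash
python3 -m jog '[[[0,0,0],[0,0,0],0.3],[[0,0,0],[0,0,0],0.4],[[0,0,0],[0,0,0],0.5],[[0,0,0],[0,0,0],0.5],[[0,0,0],[0,0,0],0.5],[[0,0,-15],[0,0,0],0.5],[[0,0,-45],[0,0,0],0.5],[[0,0,-85],[0,0,0],0.5],[[0,0,-85],[0,0,0],0.5]]'
python3 - <<'E'
from h import *
goto([.5718,.1378,.10],85.3)
goto([.5718,.1378,.05],85.3)
p,d=camera("scene");cv2.imwrite("pics/g9.png",cv2.resize(p[150:270,240:390,::-1],None,fx=5,fy=5,interpolation=cv2.INTER_CUBIC))
X=cloud("scene",np.median([d]+[camera("scene")[1] for i in range(4)],0)).reshape(-1,3)
a=np.array([.9966,-.0819]);n=np.array([.0819,.9966]);m=np.array([.4851,.1449])
al=(X[:,:2]-m)@a*1e3;b=(X[:,:2]-m)@n*1e3;z=X[:,2]*1e3
from scipy.optimize import least_squares
k=(al>79)&(al<96)&(np.abs(b)<10)&(z>36)&(z<60);A,B,Z=al[k],b[k],z[k]
k2=A<94
f=lambda p:np.hypot(B[k2]-p[0],Z[k2]-p[1])-7.5
s=least_squares(f,[0,45],loss="soft_l1",f_scale=.5);print(s.x,k.sum(),A.max())
for l in range(64,98,2):
    j=(al>=l)&(al<l+2)&(np.abs(b)<10)&(z>36)&(z<60)
    if j.sum(): print(l,j.sum(),z[j].max().round(1),end="; ")
E
```

```text
time_s: 11.78
eef_pos: [0.4447, 0.2341, 0.1104]
eef_rot: [0.006, 0.033, 0.999, -0.0]
wrist_force: [2.4, 0.8, 0.7]
opening: 0.502
t 11.78 pos [0.4447 0.2341 0.1104] yawy 86.27 tilt [ 1.110e-02 -7.000e-04 -9.999e-01] F [2.4 0.8 0.7] open 0.502 -> [-132.9  -87.8   11.9] [0.0002 0.0112 0.0169]
t 11.78 pos [0.4447 0.2341 0.1104] yawy 86.27 tilt [ 1.110e-02 -7.000e-04 -9.999e-01] F [2.4 0.8 0.7] open 0.502 -> [-132.4  -87.8   61.9] [0.0002 0.0112 0.0169]
[ 0.20645457 43.09382953] 67 94.31964607084089
64 3 59.9; 68 6 48.7; 70 4 48.3; 72 7 48.8; 74 6 48.7; 76 5 48.6; 78 5 48.7; 80 13 51.0; 82 9 51.1; 84 8 51.3; 86 6 50.4; 88 11 51.2; 90 7 51.3; 92 9 50.2; 94 1 48.9;
```

View pics/g9.png

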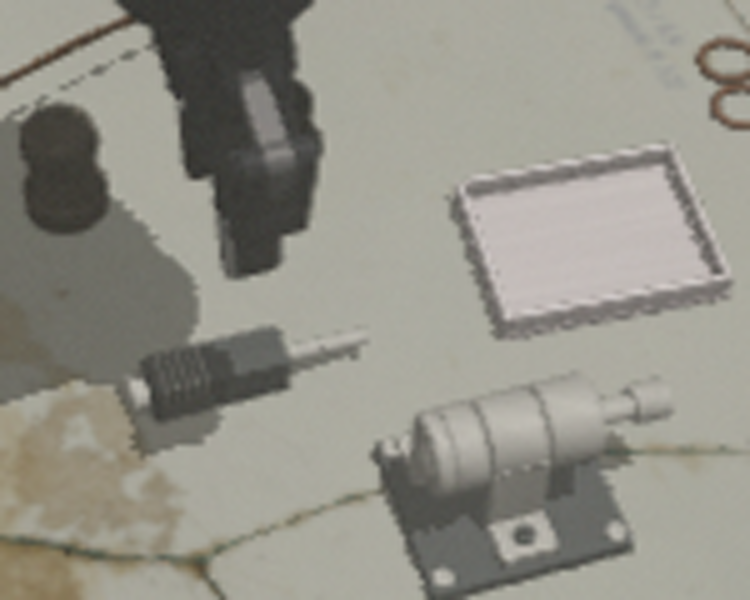

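```bash
python3 -m jog '[[[-33,-22,0],[0,0.0112,0.0169],0.5],[[-66,-44,0],[0,0.0112,0.0169],0.5],[[-100,-66,2],[0,0.0112,0.0169],0.5],[[-133,-88,5],[0,0.0112,0.0169],0.5],[[-133,-88,11],[0,0.0112,0.0169],0.5],[[-132.5,-87.6,11],[0,0.0112,0.0169],0.5],[[-132.5,-87.6,40],[0,0.0112,0.0169],0.5],[[-132.4,-87.6,59],[0,0.0112,0.0169],0.5],[[-132.4,-87.6,60],[0,0.0112,0.0169],0.5],[[-132.4,-87.6,60],[0,0.0112,0.0169],0.5]]'
python3 - <<'E'
from h import *
goto([.5718,.1380,.0515],85.3)
p,d=camera("scene");cv2.imwrite("pics/g10.png",cv2.resize(p[150:270,260:410,::-1],None,fx=5,fy=5,interpolation=cv2.INTER_CUBIC))
goto([.5718,.1380,.0515],85.3)
E
```

```text
time_s: 12.87
eef_pos: [0.5625, 0.1369, 0.0406]
eef_rot: [-0.009, 0.041, 0.999, -0.002]
wrist_force: [0.1, 0.1, 1.1]
opening: 0.504
t 12.87 pos [0.5625 0.1369 0.0406] yawy 85.34 tilt [-0.0188 -0.0033 -0.9998] F [0.1 0.1 1.1] open 0.504 -> [ -8.9   1.8 -11. ] [-0.0049 -0.0185  0.0007]
t 12.92 pos [0.5641 0.1369 0.0422] yawy 85.35 tilt [-0.0154 -0.0033 -0.9999] F [0.6 0.6 0.8] open 0.498 -> [-7.4  1.7 -9.4] [-0.0045 -0.0151  0.0008]
```

View pics/g10.png

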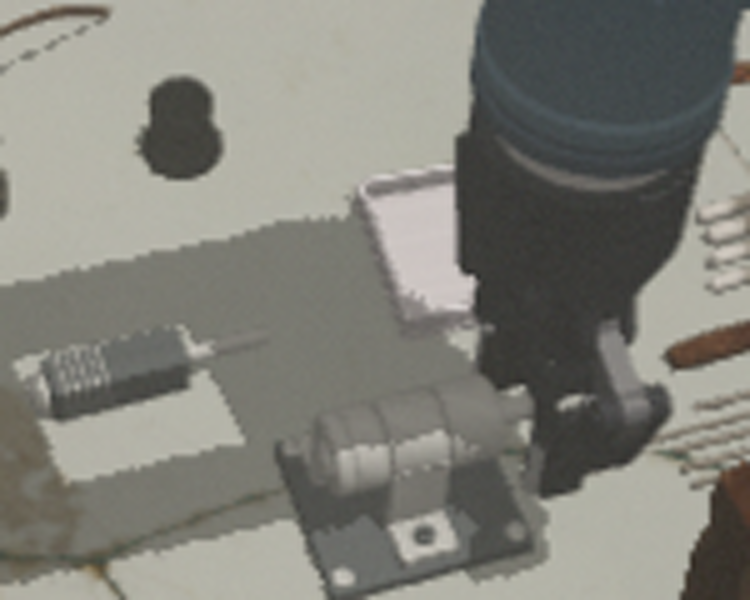

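```bash
python3 -m jog '[[[-7.4,1.3,-9.4],[-0.004,-0.015,0],0.5],[[-7.4,1.3,-9.4],[-0.004,-0.015,0],0.5],[[-7.4,1.3,-9.4],[-0.004,-0.015,0],0.5],[[-7.4,1.3,-9.4],[-0.004,-0.015,0],0.5]]'
python3 - <<'E'
from h import *
goto([.5718,.1380,.0515],85.3)
E
```

```text
time_s: 13.25
eef_pos: [0.5727, 0.1378, 0.0529]
eef_rot: [0.001, 0.041, 0.999, -0.0]
wrist_force: [0.0, 0.5, 0.4]
opening: 0.497
t 13.25 pos [0.5727 0.1378 0.0529] yawy 85.35 tilt [ 2.2e-03 -4.0e-04 -1.0e+00] F [0.  0.5 0.4] open 0.497 -> [0.9 0.2 1.4] [-0.0002  0.0022  0.0009]
```

```bash
python3 -m jog '[[[0.5,0.1,1.2],[0,0.002,0],0.5],[[0.5,0.1,1.2],[0,0.002,0],0.2],[[0.5,0.1,1.2],[0,0.002,0],0.1],[[0.5,0.1,1.2],[0,0.002,0],0],[[0.5,0.1,1.2],[0,0.002,0],0],[[0.5,0.1,1.2],[0,0.002,0],0],[[0.5,0.1,1.2],[0,0.002,0],0]]'
python3 - <<'E'
from h import *
goto(get_obs()["eef_pos"]+np.array([.9966,-.0819,0])*.04,85.3)
E
```

```text
time_s: 13.83
eef_pos: [0.5721, 0.1379, 0.0516]
eef_rot: [-0.0, 0.041, 0.999, -0.0]
wrist_force: [-0.6, 0.8, 0.4]
opening: 0.14
t 13.83 pos [0.5721 0.1379 0.0516] yawy 85.35 tilt [-0.e+00 -2.e-04 -1.e+00] F [-0.6  0.8  0.4] open 0.14 -> [-40.  -0.  -0.] [-0.0002 -0.      0.0008]
```

```bash
python3 -m jog '[[[-2,0,0],[0,0,0],0],[[-5,0,0],[0,0,0],0],[[-8,0,0],[0,0,0],0],[[-11,0,0],[0,0,0],0],[[-14,0,0],[0,0,0],0]]'; python3 -m jog '[[[-4,0,0],[0,0,0],0],[[-8,0,0],[0,0,0],0],[[-12,0,0],[0,0,0],0],[[-17,0,0],[0,0,0],0],[[-23,0,0],[0,0,0],0],[[-30,0,0],[0,0,0],0],[[-30,0,0],[0,0,0],0]]'
python3 - <<'E'
from h import *
goto([.62,.2425,.09],81.3)
p,d=camera("scene");cv2.imwrite("pics/g11.png",cv2.resize(p[150:270,280:430,::-1],None,fx=5,fy=5,interpolation=cv2.INTER_CUBIC))
E
```

```text
time_s: 14.25
eef_pos: [0.5872, 0.1366, 0.0519]
eef_rot: [0.001, 0.041, 0.999, -0.0]
wrist_force: [-0.6, -0.1, -1.2]
opening: 0.136
time_s: 14.83
eef_pos: [0.6188, 0.1339, 0.0522]
eef_rot: [0.002, 0.041, 0.999, -0.0]
wrist_force: [-0.1, 0.1, -0.3]
opening: 0.143
t 14.83 pos [0.6188 0.1339 0.0522] yawy 85.32 tilt [ 3.4e-03 -3.0e-04 -1.0e+00] F [-0.1  0.1 -0.3] open 0.143 -> [  7.5 108.3 -37.8] [0.0001 0.0035 0.0702]
```

View pics/g11.png

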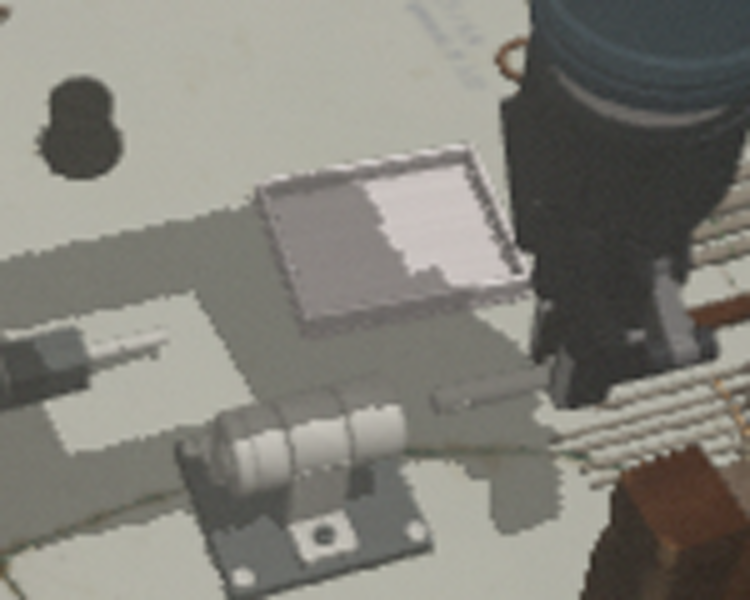

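```bash
python3 -m jog '[[[0,10,-25],[0,0,0],0],[[0,40,-38],[0,0.003,0.07],0],[[3,75,-38],[0,0.003,0.07],0],[[5,100,-38],[0,0.003,0.07],0],[[5,103,-38],[0,0.003,0.07],0],[[5,103,-38],[0,0.003,0.07],0],[[5,103,-38],[0,0.003,0.07],0]]'
python3 - <<'E'
from h import *
goto([.6227,.237,.020],81.3)
p,d=camera("scene");cv2.imwrite("pics/g12.png",cv2.resize(p[130:250,280:430,::-1],None,fx=5,fy=5,interpolation=cv2.INTER_CUBIC))
E
```

```text
time_s: 15.47
eef_pos: [0.6209, 0.2368, 0.0896]
eef_rot: [-0.001, 0.075, 0.997, -0.0]
wrist_force: [-0.2, -0.4, -0.8]
opening: 0.139
t 15.47 pos [0.6209 0.2368 0.0896] yawy 81.37 tilt [-1.3e-03 -6.0e-04 -1.0e+00] F [-0.2 -0.4 -0.8] open 0.139 -> [-1.8  0.5 69.6] [-0.0008 -0.0011  0.0011]
```

View pics/g12.png

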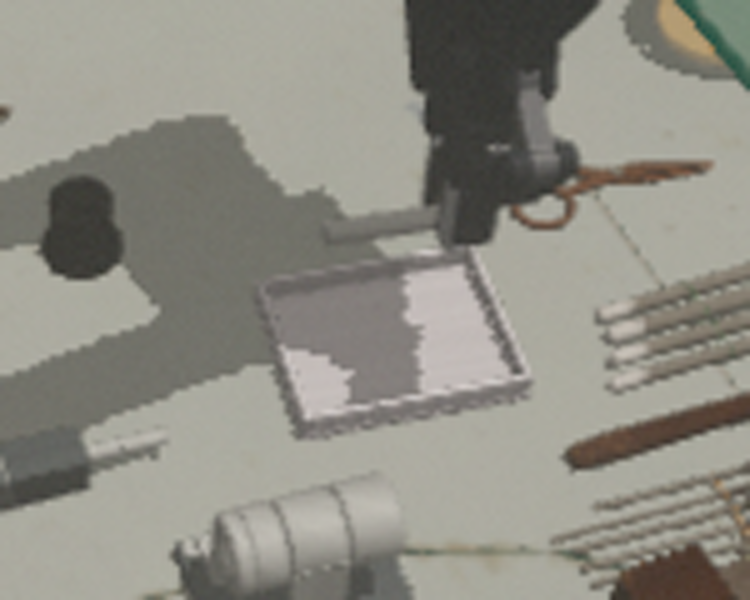

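```bash
python3 -m jog '[[[-1.8,0.5,25],[0,0,0],0],[[-1.8,0.5,45],[0,0,0],0],[[-1.8,0.5,58],[0,0,0],0],[[-1.8,0.5,62],[0,0,0],0],[[-1.8,0.5,65],[0,0,0],0],[[-1.8,0.5,65],[0,0,0],0],[[-1.8,0.5,65],[0,0,0],0]]'; python3 -m jog '[[[0,0,1.5],[0,0,0],0],[[0,0,3],[0,0,0],0],[[0,0,3],[0,0,0],0]]';python3 - <<'E'
from h import *
goto([.6227,.237,.020],81.3)
p,d=camera("scene");cv2.imwrite("pics/g13.png",cv2.resize(p[130:250,280:430,::-1],None,fx=5,fy=5,interpolation=cv2.INTER_CUBIC))
E
```

```text
time_s: 16.1
eef_pos: [0.6236, 0.2362, 0.0256]
eef_rot: [0.0, 0.076, 0.997, -0.0]
wrist_force: [0.8, 0.3, -0.5]
opening: 0.138
time_s: 16.35
eef_pos: [0.624, 0.2363, 0.0232]
eef_rot: [0.001, 0.076, 0.997, -0.0]
wrist_force: [-0.7, 0.2, -0.6]
opening: 0.14
t 16.35 pos [0.624  0.2363 0.0232] yawy 81.29 tilt [ 1.2e-03 -2.0e-04 -1.0e+00] F [-0.7  0.2 -0.6] open 0.14 -> [1.4 0.5 3.2] [ 0.      0.0012 -0.0002]
```

View pics/g13.png

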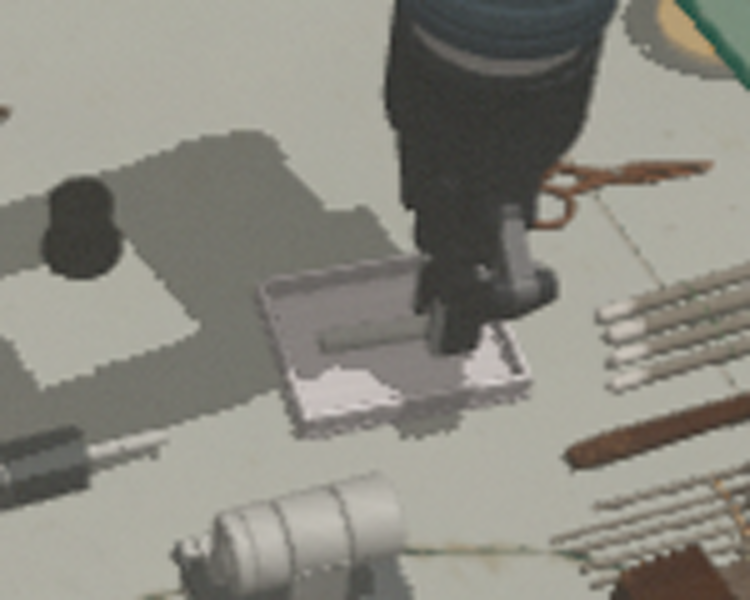

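```bash
python3 -m jog '[[[0.5,0.5,1],[0,0,0],0],[[0.5,0.5,2.5],[0,0,0],0],[[0.5,0.5,2.5],[0,0,0],0]]'; python3 -m jog '[[[0,0,1],[0,0,0],0],[[0,0,1.5],[0,0,0],0],[[0,0,1.5],[0,0,0],0]]'
```

```text
time_s: 16.65
eef_pos: [0.6232, 0.237, 0.0203]
eef_rot: [0.0, 0.076, 0.997, -0.0]
wrist_force: [-1.5, 0.8, -1.4]
opening: 0.142
time_s: 16.9
eef_pos: [0.6233, 0.237, 0.0192]
eef_rot: [0.0, 0.076, 0.997, -0.0]
wrist_force: [-1.1, -1.3, 4.1]
opening: 0.14
```

Contact (4 N). Release with a small opening and lift straight up.

```bash
python3 -m jog '[[[0,0,0],[0,0,0],0.2],[[0,0,0],[0,0,0],0.27],[[0,0,0],[0,0,0],0.3],[[0,0,0],[0,0,0],0.3],[[0,0,-5],[0,0,0],0.3],[[0,0,-20],[0,0,0],0.3],[[0,0,-45],[0,0,0],0.3],[[0,0,-75],[0,0,0],0.3],[[0,0,-75],[0,0,0],0.3]]'
python3 - <<'E'
from h import *
goto([.42,.10,.16],None)
p,d=camera("scene");cv2.imwrite("pics/g14.png",cv2.resize(p[130:250,280:430,::-1],None,fx=5,fy=5,interpolation=cv2.INTER_CUBIC))
E
```

```text
time_s: 17.65
eef_pos: [0.6277, 0.2381, 0.1026]
eef_rot: [0.006, 0.076, 0.997, 0.001]
wrist_force: [1.8, 0.6, 1.5]
opening: 0.3
t 17.65 pos [0.6277 0.2381 0.1026] yawy 81.32 tilt [ 0.0119  0.0019 -0.9999] F [1.8 0.6 1.5] open 0.3 -> [ 183.8 -167.6  -60.2]
```

View pics/g14.png

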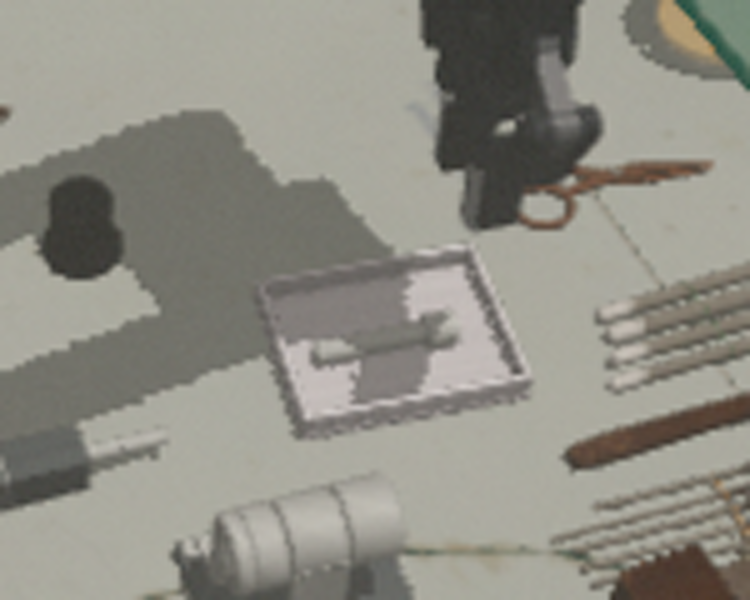

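```bash
python3 -m jog '[[[0,-30,0],[0,0,0],0.3],[[0,-50,0],[0,0,0],0.3],[[0,-50,0],[0,0,0],0.3],[[0,-50,0],[0,0,0],0.3],[[0,-50,0],[0,0,0],0.3]]'
python3 - <<'E'
from h import *
p,d=camera("scene");cv2.imwrite("pics/end.png",p[:,:,::-1])
X=cloud("scene",d).reshape(-1,3);c=np.array([.600,.2425]);a=np.array([.988,-.152]);n=np.array([.152,.988])
al=(X[:,:2]-c)@a*1e3;b=(X[:,:2]-c)@n*1e3;z=X[:,2]*1e3
k=(abs(al)<42)&(abs(b)<31)&(z>7)&(z<40);print("pin in tray al",al[k].min(),al[k].max(),"b",b[k].min(),b[k].max(),"z",z[k].max())
P=X[(abs(X[:,0]-.44)<.05)&(abs(X[:,1]-.235)<.03)&(X[:,2]>.008)];print("punch z max",np.percentile(P[:,2],98),"x",P[:,0].min(),P[:,0].max(),P[:,1].mean())
print(get_obs()["dq"].round(3))
E
```

```text
time_s: 18.12
eef_pos: [0.6191, 0.1887, 0.1002]
eef_rot: [0.005, 0.076, 0.997, 0.001]
wrist_force: [0.5, 0.4, -0.7]
opening: 0.305
pin in tray al -41.81324814124254 29.856746048107254 b -24.45178288238131 29.51388990470006 z 20.692340917694896
punch z max 0.021858301127765017 x 0.4008880862815293 0.48982405579427235 0.22855693052859097
[ 0.007  0.005 -0.003 -0.001 -0.002 -0.002]
```

View pics/end.png

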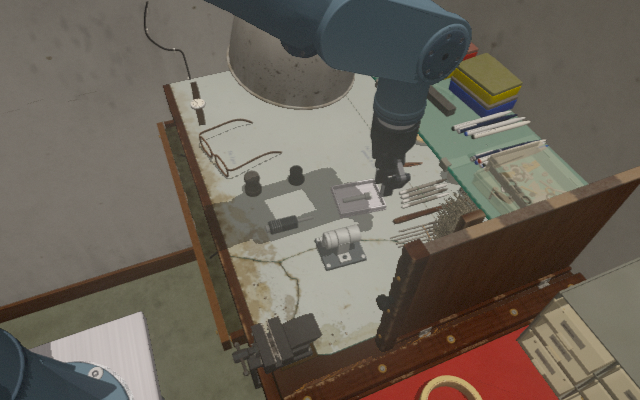

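The picture shows the pin in the tray (about 358,195) and the punch flat on the bench (about 285,224). The loupe (296,174) and the holder (252,182) haven't moved, and the arm touches nothing.

Run:
```python
from bench import *
print(hand_in())
```

```text
the job is handed in; nothing more can be done
None
```

The job is done and handed in at about 18 s of the 54 s allowed. `hand_in()` gave no verdict.

- **Driving the pin:** I put the punch nose into the mouth on the robot-side end of the barrel and pressed. The pin moved under readings of about 2–5 N. The punch stopped with its shoulder at the hinge face at 21 N along the bore, with the head end standing about 30 mm out.
- **Punch and pin:** I put the punch back on the bench, then drew the pin out by its head with almost no force. I lowered it into the tray until it touched at about 4 N and let go.
- **Last checks:** The final picture shows the pin inside the tray walls and the punch flat on the bench (top at about 20 mm). The loupe and holder are where they were, and the arm is clear. The highest wrist force I read was about 25 N, though readings came only at the end of each move.

- **Which end was the mouth:** The first pictures did not settle it: the recess measured about 7.3 mm in radius, between the two given sizes. The pin sliding under light force and its head coming out the far side confirmed it.
- **Ray-cast comparison:** While working this out I tried a script that fitted two ray-cast shapes to the depth data. It stopped with an error before giving a result. I dropped it, as it came close to the model search you ruled out.
- **Final pin measurement:** The box I used also picked up the tray walls, so only its forward end, about 30 mm ahead of the tray centre, tells anything about the pin. That the pin is inside rests on the pictures.

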